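# Clamp the moisture trap onto the vacuum port

## Robot

A 6-joint arm with a two-finger parallel gripper is mounted at the origin on the work surface. World frame = base frame: x ahead of the robot, y to its left, z up, the work surface at z = 0. Lengths are in mm, angles in degrees, forces in N, time in s.
With the tool pointing down it reaches from about 350 to 850 mm from the base axis. Payload 8.1 kg.
Tool frame: the origin (TCP) lies midway between the tips of the shut fingers; the grasp point (between the pads) lies 19 mm behind it; x points along the fingers, y is the direction in which the jaws open and shut, and the axes are right-handed (so a half turn about x gives the same grasp; the last joint's range is limited). The gripper opens to 85 mm and grips with 20 to 120 N. Pads are 22 mm wide; open, the fingers measure 114 mm over their backs; the gripper's body (76 mm by 85 mm) begins 54 mm behind the grasp point. The pads swing forward as they close: fully open they stand 13 mm farther back than shut.
Start: joints at [65.523, 7.471, 85.268, -0, 87.261, -4.893], TCP at [201.089, 565.304, 231.292] pointing down, gripper open.
Joint ranges: [-169.43, 169.43], [-51.17, 129.36], [1.28, 143.12], [-76.62, 256.62], [0, 156.53], [-152.29, 152.29]. Speed limits (degrees/s): [136.94, 136.94, 159.86, 180, 180, 180].

## Interface

Orientations are given as [roll, pitch, yaw] about the fixed x, y, z axes, in that order (R = Rz(yaw) Ry(pitch) Rx(roll)).
In Python, from bench import sense, snapshot, hand_in gives the robot as it stands.
- The arm moves only by the tool drive_tool, never from a script. Its argument "deltas" is a list of rows, each a list of 7 numbers: the closure in counts, from 0 (fully open) to 255 (shut), then the shift along the tool's x, y, z in m, then the turn, a rotation vector about the tool's x, y, z in rad. A call has exactly 10 rows; each row is the pose to reach, as a shift and turn from the pose commanded when the call began, along the tool's axes at that moment; what a row does not reach only later rows make up. A row lasts 1/12 s, in which the tool goes at most 41.7 mm and 7.16 degrees, less where a joint would pass 70% of its speed; a pose out of reach is approached as far as the arm can. A call with a gripper value outside its range is refused whole. The fingers move at their own pace and stop on an object; "squeeze" is the grip in N (left out, the last holds). Time passes only in rows, so rows that repeat a pose let the fingers close, or fill a call up. It gives the time, the measured TCP pose, the force and the opening at its end, in the units of the state.
- sense(): the state, without advancing time (a new reading comes with each control period).
- snapshot(name): name is "side" or "top"; returns a dict with "frame" (400x640x3 uint8, blue, green, red), "fx", "fy", "cx", "cy" (pixels), "k1" (the pictures are not rectified: a ray, as slopes to the right and down, at radius r is drawn at 1 + k1 r^2 times it, then the intrinsics apply), "rvec" (rotation vector, rad) and "tvec" (3), from world to camera coordinates, as OpenCV has them. Camera axes: x right, y down, z forward; pixel columns grow to the right and rows downward; lengths in mm; the calibration is good to about 2 mm. A picture is of the moment at which its call begins. There is no depth.
- hand_in(): hands the job in, once; it reports no verdict.
The state is a dict: "time": time; "joint_pos": joint angles; "qd": joint speeds; "joint_efforts": joint torques, N m; "tool_pos": TCP position; "tcp_rot": TCP orientation; "ft_force": force on the tool from outside, world axes, zero at the start; "wrist_torque": the same for the moment, N m; "finger_gap": finger opening in mm.
Only numpy, scipy, OpenCV 4.12 (cv2) and the standard library are available. Lean on these libraries where they do the work, as an engineer would, in place of code of your own. Each camera call takes 0.05 s, during which the arm holds its last target.

## Task

On the perfusion console's vacuum port, slide the steel blank sideways out of the open clamp, leaving the black seal ring below it in its seat, and lay the blank flat in the steel tray. Slide the moisture trap into the clamp in its place, sitting upright and centred on the seal, then swing the hinged half of the clamp ring shut round both flanges and press the red latch lever fully down over the ears. Leave the other things on the deck where they are.

Things in the scene. Friction and masses are not known exactly. Their poses are not given: they have to be found in the camera images.
- port: Vacuum port, fixed to the deck; place and yaw vary. A white 100 x 100 x 42 mm manifold block carries an upright steel pipe ending in a 64 mm flange, face 90 mm above the deck, inside an open hinged clamp ring. Origin: centre of the underside, on the pipe's axis; z up. All clamp parts end 104.5 mm above the deck; only the finger post and the latch lever stand higher.
- port_seat (a point): Centre of the port's flange face, 90 mm above the deck, axes as the port's. The seal stands 1 mm proud of this face, so a flange on it rests with its underside 91 mm above the deck and its top face at 98 mm.
- fixed_jaw (a point): Middle of the clamp's fixed half ring, 41 mm to the port's +x side. It covers the whole x > 0 half: 82 mm outside, 69 mm inside diameter. Its top lip (100.5 to 104.5 mm above the deck) overhangs in to radius 27 mm, so a 64 mm flange cannot go straight up or down: it slides along the port's x, out or in by the open -x side, and is clear of the lip once its centre is over 20 mm to -x.
- ring_hinge (a point): Hinge pin of the clamp ring (vertical axis), at the port's x 0, y +47 mm, 90 mm above the deck. The ears that the latch holds together are opposite, at the port's y -42 to -72 mm.
- ring (a joint): Swinging half of the clamp ring (aluminium). 0 = shut round the flanges, on the port's -x side; grows as it opens about the hinge pin, clockwise seen from above, so its free end goes to -x and then +y of the port; limit 2.05 rad, starts at 1.5 to 1.95. Same heights as the fixed jaw. Stays where it is left; a push of about 1 N at the post moves it.
- ring_post (a point): Top centre of the black upright finger post on the swinging half: 12 mm diameter, 41 mm tall, its top 144.5 mm above the deck, 89 mm from the hinge pin. With the ring shut it is at x -53, y -25 mm in the port's frame, 58 mm from the pipe's axis.
- latch (a joint): Latch lever on the fixed ear. 0 = fully down, lever level towards -y of the port, its steel U clasp over both ears; grows as it is raised, limit 1.6 rad (upright), starts at 1.0 to 1.5. Pivot: a pin along the port's x at y -50 mm, 99 mm above the deck. Stays where it is left; about 1 N at the grip moves it. The clasp goes over the ears only with the ring shut (within about 0.02 rad).
- latch_grip (a point): Middle of the lever's red grip: 13 mm wide along the port's x, 7.5 mm thick, 32 mm long. It is 62 mm from the pivot along the lever and 8 mm to its upper side; lever down: at the port's x -1, y -112 mm, 107 mm above the deck. It can be pinched from above by its two sides, along the port's x, at any angle of the lever.
- blank: The blank: a steel disc, 64 mm across, 7 mm thick (rim bevelled), with a black round knob on top, 20 mm in diameter, from 18 to 44 mm above the underside; about 0.16 kg. Origin: centre of the underside. It starts loose on the seal, in the open clamp, under the fixed jaw's lip (2.5 mm of play above it).
- blank_knob (a point): Top centre of the blank's knob, 44 mm above the blank's underside.
- seal: Black rubber seal ring, 45 mm outside, 30 mm inside diameter, 5 mm thick, loose in a 4 mm deep, 47 mm wide recess of the port's flange, hidden under the blank at first. Origin: centre of its underside, 86 mm above the deck. It must stay seated there.
- trap: Moisture trap, standing on the deck, about 0.25 kg: 64 mm steel flange at the foot, 7 mm thick (rim bevelled); 38 mm neck; above it a clear cylinder with yellow core and blue cap, 56 mm in diameter from 20 to 61 mm; a small blue spigot on top, to 69 mm. Round. Origin: centre of the flange's underside; z up.
- tray: Steel instrument tray, fixed, 110 mm (x) by 150 mm (y), 18 mm high, walls 3 mm. Origin: centre of the underside. It and the trap stand on opposite sides of the port; which is left or right varies.
- tray_floor (a point): Centre of the tray's floor, 3 mm above the deck, axes as the tray's.
- syringe: Bystander: capped clear syringe with an orange tip, 128 x 32 mm, 29 mm high, lying on the deck. Not to be moved.
- tube_clamp: Bystander: blue plastic tubing clamp, 110 x 40 x 11 mm, lying flat. Not to be moved.
- saline: Bystander: closed clear saline bottle with a blue cap, 68 mm across, 165 mm tall, standing. Not to be moved.
- bowl: Bystander: small steel bowl, 90 mm across, 35 mm high. Not to be moved.
- torch: Bystander: aluminium pocket torch, 108 mm long, 31 mm high, lying. Not to be moved.
- stopcocks: Bystander: white stopcock bar with red, blue and yellow taps, 90 x 28 mm, 28 mm high. Not to be moved.
- seal_tin: Bystander: round green tin with a white lid, 58 mm across, 23 mm high. Not to be moved.
- timer: Bystander: grey table timer, 60 x 42 mm, 24 mm high. Not to be moved.
Not all that is in view belongs to the job. What is shaped like the tray but orange is not meant.

How it is judged:
By the outcome, as a careful person would: the job done as asked, in the order asked, and still so for the second after the job is handed in, with the robot touching nothing.
It also fails if it takes over 72 s, if anything falls off the work surface, if the arm or the gripper's body presses on something with over 40 N, if the wrist force passes 120 N, or if a joint passes its speed limit or range.

## Working session

There is one attempt and no reset: what is moved stays moved. The work goes in short steps, Python scripts to look and compute and a tool call to move; the robot and the scene stay as the last step left them, time stands still between calls to the robot, and variables do not carry over. Pictures are saved under pics/ and viewed, and the job is handed in when it is done.

Besides the shell and the picture viewer there is one more tool, called after ">>>" by a JSON object that holds its "name" and its "arguments", one argument or row to a line. drive_tool: Moves the arm, as the interface text tells. Its arguments: {"type":"object","properties":{"deltas":{"type":"array","items":{"type":"array","items":{"type":"number"}}},"squeeze":{"type":"number"}},"required":["deltas"]}

```bash
ls; mkdir -p pics; cat > h.py <<'E'
import numpy as np,cv2
from bench import sense,snapshot,hand_in
from scipy.spatial.transform import Rotation as R
def snap(n,f):
    s=snapshot(n); cv2.imwrite('pics/'+f,s['frame']); return s
E
python3 - <<'E'
from h import *
import pickle
d={}
for n in('side','top'):
    d[n]=snap(n,n+'0.png'); s=d[n]
    Rm=cv2.Rodrigues(np.array(s['rvec'],float))[0]
    print(n,s['fx'],s['fy'],s['cx'],s['cy'],s['k1'],(-Rm.T@np.array(s['tvec']).ravel()).round(1)); print(Rm.round(3))
pickle.dump(d,open('d0.pkl','wb'))
print(sense())
E
```

```text
pics
side 397.18397840050807 397.18397840050807 326.897931694988 192.86378098434508 -0.0986941921095062 [ 105.7 -417.   792.4]
[[ 0.651 -0.759 -0.016]
 [-0.565 -0.47  -0.678]
 [ 0.507  0.45  -0.735]]
top 395.3370504582187 395.3370504582187 318.8924216136035 201.19437227233468 0.00015292011915895692 [ 419.2   10.4 1025.4]
[[-0.007 -1.     0.025]
 [-0.991  0.004 -0.136]
 [ 0.136 -0.026 -0.99 ]]
{'time': 0.1, 'joint_pos': array([ 6.55241429e+01,  7.51166431e+00,  8.53235136e+01, -1.10753361e-03,
        8.72622083e+01, -4.89240007e+00]), 'qd': array([ 0.02896935, -0.19145936, -0.11772083,  0.02839804, -0.07485224,
       -0.09309163]), 'joint_efforts': array([ 1.18921962e-03, -5.70946383e+01, -5.01946414e+01, -1.62485376e-04,
        7.95342727e-03, -4.70362693e-05]), 'tool_pos': array([200.87772567, 564.8406276 , 230.33558744]), 'tcp_rot': array([ -94.24162384,   89.9026075 , -113.82502705]), 'ft_force': array([0.06160793, 0.17959797, 0.78682566]), 'wrist_torque': array([-0.01443789, -0.00321709,  0.01859983]), 'finger_gap': 85.12107706609443}
```

View pics/side0.png

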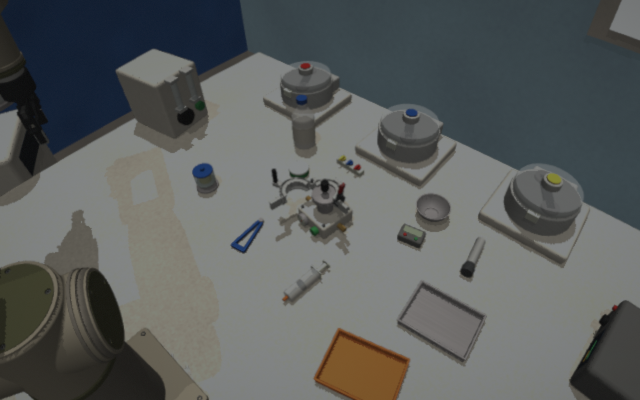

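View pics/top0.png

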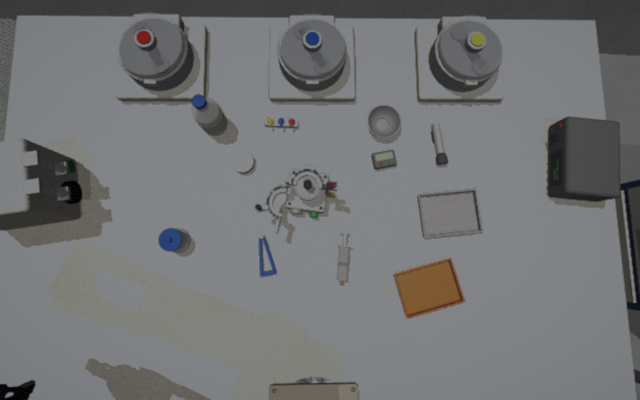

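```bash
python3 - <<'E'
import cv2,numpy as np
for n,(x0,y0,w,h) in {'top':(240,145,120,90),'side':(250,150,120,90)}.items():
    f=cv2.imread(f'pics/{n}0.png')[y0:y0+h,x0:x0+w].astype(float)
    f=np.clip(255*(f/200)**.7,0,255).astype(np.uint8)
    cv2.imwrite(f'pics/{n}0z.png',cv2.resize(f,(780,585),interpolation=cv2.INTER_CUBIC))
E
```

```text
(no output)
```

View pics/top0z.png

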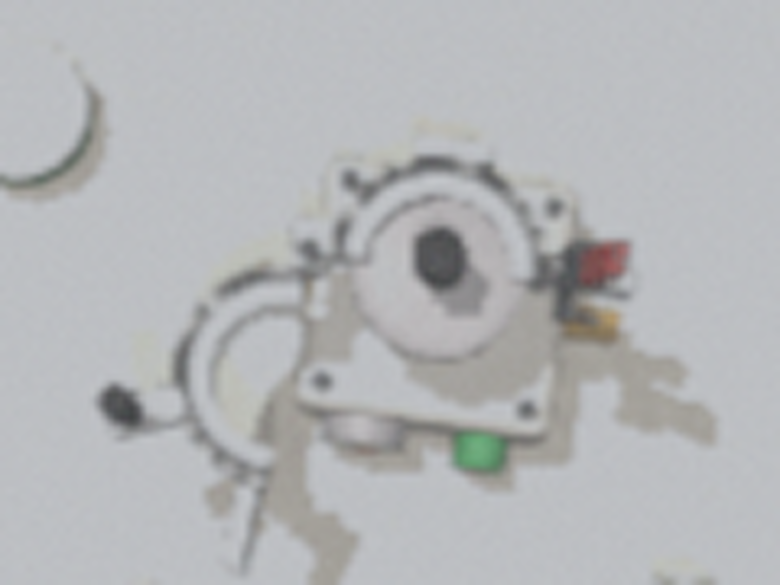

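View pics/side0z.png

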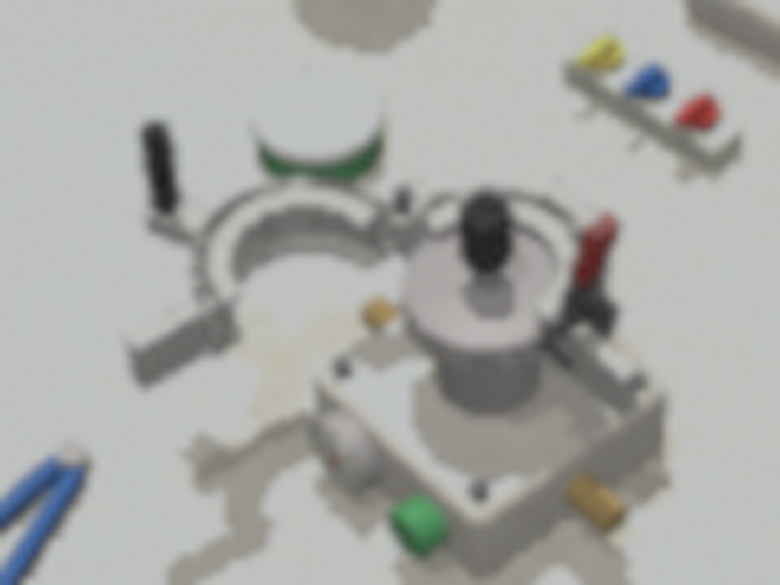

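```bash
cat >> h.py <<'E'
def ray(s,px):
    px=np.atleast_2d(np.array(px,float)); K=np.array([[s['fx'],0,s['cx']],[0,s['fy'],s['cy']],[0,0,1]])
    u=cv2.undistortPoints(px[:,None],K,np.array([s['k1'],0,0,0,0.]))[:,0]
    Rm=cv2.Rodrigues(np.array(s['rvec'],float))[0]
    return -Rm.T@np.array(s['tvec']).ravel(), np.c_[u,np.ones(len(u))]@Rm
def onz(s,px,z):
    c,d=ray(s,px); return c+d*((z-c[2])/d[:,2])[:,None]
def tri(s1,p1,s2,p2):
    c1,d1=ray(s1,p1);c2,d2=ray(s2,p2);d1=d1[0];d2=d2[0]
    t=np.linalg.lstsq(np.c_[d1,-d2],c2-c1,rcond=None)[0]
    a=c1+d1*t[0];b=c2+d2*t[1]; return (a+b)/2,np.linalg.norm(a-b)
def proj(s,P):
    K=np.array([[s['fx'],0,s['cx']],[0,s['fy'],s['cy']],[0,0,1]])
    return cv2.projectPoints(np.atleast_2d(np.array(P,float)),np.array(s['rvec'],float),np.array(s['tvec'],float),K,np.array([s['k1'],0,0,0,0.]))[0][:,0]
def blobs(s,fn,roi,amin=4):
    x0,y0,x1,y1=roi; f=s['frame'][y0:y1,x0:x1]; hsv=cv2.cvtColor(f,cv2.COLOR_BGR2HSV)
    m=fn(hsv[...,0].astype(int),hsv[...,1].astype(int),hsv[...,2].astype(int)).astype(np.uint8)
    n,l,st,c=cv2.connectedComponentsWithStats(m,connectivity=8)
    return [((c[i]+[x0,y0]).round(1).tolist(),int(st[i,4]),(st[i,:4]+[x0,y0,0,0]).tolist()) for i in range(1,n) if st[i,4]>=amin]
E
python3 - <<'E'
from h import *
import pickle
d=pickle.load(open('d0.pkl','rb'));T=d['top'];S=d['side']
dark=lambda h,s,v:v<75
for n,s,r in(('top',T,(240,145,360,235)),('side',S,(250,150,370,240))):
    print(n,'dark',blobs(s,dark,r)); print('red',blobs(s,lambda h,s,v:((h<8)|(h>172))&(s>110),r))
blue=lambda h,s,v:(h>100)&(h<130)&(s>120)
print(blobs(T,blue,(150,220,200,260)),blobs(S,blue,(180,150,230,200)))
sc=np.array([[351,180],[554,207],[527,410],[321,381]])/6.5+[240,145]-.4
q=onz(T,sc,42);print(q.round(1),q.mean(0)); 
ux=(q[0]+q[1]-q[2]-q[3]);uy=(q[0]+q[3]-q[1]-q[2]);print(np.degrees(np.arctan2(ux[1],ux[0])),np.degrees(np.arctan2(-uy[0],uy[1])))
m=(cv2.cvtColor(T['frame'],cv2.COLOR_BGR2HSV))
z=cv2.resize(T['frame'][180:250,405:495],(800,622),interpolation=cv2.INTER_CUBIC)
cv2.imwrite('pics/tray.png',cv2.convertScaleAbs(z,alpha=1.3))
E
```

```text
top dark [([248.9, 169.7], 15, [243, 165, 11, 9]), ([306.0, 169.7], 12, [303, 169, 7, 3]), ([315.1, 171.8], 8, [314, 170, 4, 4]), ([296.4, 173.8], 5, [296, 173, 2, 3]), ([292.0, 180.5], 4, [292, 179, 1, 4]), ([307.5, 184.4], 66, [304, 180, 8, 10]), ([287.4, 183.2], 5, [287, 182, 2, 3]), ([327.6, 187.7], 96, [321, 182, 14, 13]), ([276.8, 187.9], 11, [274, 187, 7, 3]), ([267.5, 200.7], 11, [267, 198, 2, 6]), ([258.5, 207.3], 30, [256, 204, 6, 7]), ([306.3, 210.6], 10, [302, 210, 9, 3]), ([318.6, 212.7], 10, [317, 212, 6, 4])]
red [([331.8, 185.1], 18, [330, 183, 5, 5])]
side dark [([362.9, 153.8], 55, [356, 150, 14, 9]), ([350.0, 167.7], 76, [338, 161, 25, 15]), ([274.5, 177.3], 75, [272, 169, 7, 18]), ([300.1, 175.2], 67, [290, 171, 19, 8]), ([312.0, 186.3], 281, [286, 179, 47, 19]), ([282.8, 183.6], 5, [282, 182, 3, 4]), ([332.8, 203.7], 378, [313, 186, 36, 28]), ([278.3, 202.6], 83, [271, 197, 15, 12]), ([302.5, 206.5], 4, [302, 206, 2, 2]), ([326.9, 226.1], 399, [297, 212, 55, 27]), ([254.0, 226.8], 22, [250, 223, 9, 9]), ([257.5, 231.0], 28, [252, 223, 11, 17]), ([323.5, 225.0], 6, [323, 224, 2, 3])]
red [([357.0, 167.0], 21, [354, 165, 6, 5]), ([340.8, 188.8], 29, [339, 184, 5, 10])]
[([169.9, 239.4], 399, [159, 229, 23, 22])] [([202.0, 170.4], 215, [193, 164, 19, 14])]
[[628.1  48.   42. ]
 [617.2 -31.1  42. ]
 [537.6 -19.9  42. ]
 [549.2  59.4  42. ]] [583.0143714   14.09740525  42.        ]
-8.115473838537707 -8.08322606560655
```

View pics/tray.png

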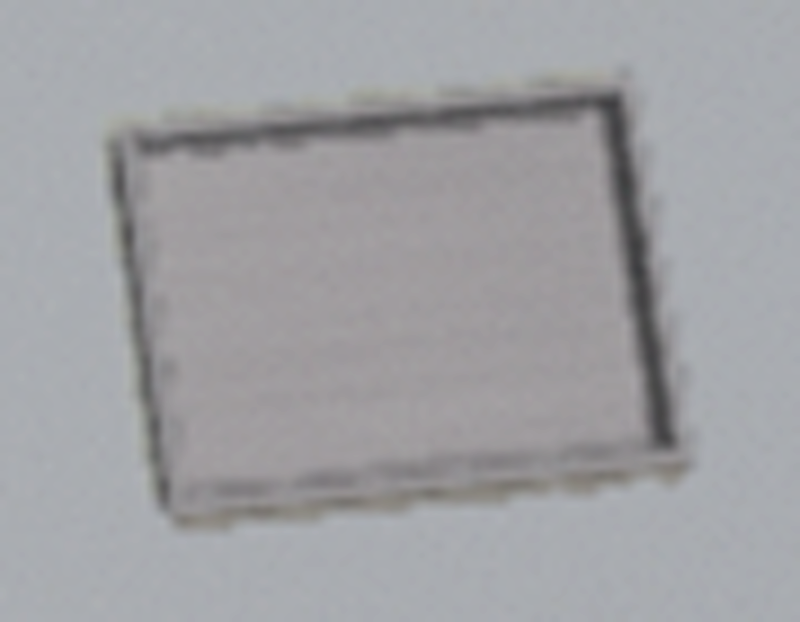

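```bash
python3 - <<'E'
from h import *
import pickle
d=pickle.load(open('d0.pkl','rb'));T=d['top'];S=d['side']
print('knob',tri(T,[307.3,184.2],S,[487/6.5+249.6,232/6.5+149.6]), onz(T,[307.3,184.2],122))
print('post',tri(T,[258.5,207.3],S,[274.5,176.8]))
print('grip',tri(T,[603/6.5+239.6,262/6.5+144.6],S,[597/6.5+249.6,248/6.5+149.6]))
print('cap',tri(T,[169.9,239.4],S,[202,170.4]),onz(T,[169.9,239.4],61),onz(S,[202,170.4],63))
q=onz(T,np.array([[118,135],[620,95],[680,455],[170,515]])/8.889+[404.6,179.6],18);print(q.round(1),q.mean(0))
# side screws
sc=np.array([[343,369],[479,491]])/6.5+[249.6,149.6];print('side screws',onz(S,sc,42))
# block predicted corners
E
```

```text
knob (array([582.81873748,  13.19544303, 122.10643371]), np.float64(0.14336028068173082)) [[582.89443164  13.15042909 122.        ]]
post (array([529.3974474 , 125.75859375, 119.5244334 ]), np.float64(0.8061563597115561))
grip (array([574.92907617, -43.101917  , 158.03974695]), np.float64(0.8410668997418201))
cap (array([459.66677859, 346.02640155,  57.3932939 ]), np.float64(1.010759332818506)) [[459.93324199 344.48351129  61.        ]] [[456.58332514 340.54830257  63.        ]]
[[ 573.  -273.3   18. ]
 [ 584.4 -422.1   18. ]
 [ 478.8 -433.2   18. ]
 [ 462.4 -283.7   18. ]] [ 524.64120075 -353.08328402   18.        ]
side screws [[549.29955428  59.56813789  42.        ]
 [538.02468349 -19.39227821  42.        ]]
```

```bash
cat >> h.py <<'E'
YAW=np.radians(-8.1);C0=np.array([583.,14.,0])
PX=np.array([np.cos(YAW),np.sin(YAW),0]);PY=np.array([-np.sin(YAW),np.cos(YAW),0])
def Rt(s): return R.from_euler('xyz',s['tcp_rot'],degrees=True).as_matrix()
def port(p): p=np.array(p)-C0; return np.array([p@PX,p@PY,p[2]])
def toworld(x,y,z): return C0+x*PX+y*PY+np.array([0,0,z])
E
python3 - <<'E'
from h import *
s=sense();M=Rt(s);print(M.round(4))
for sg in(1,-1):
    X=np.array([0,0,-1.]);Y=sg*PX;Z=np.cross(X,Y);G=np.c_[X,Y,Z]
    print(sg,R.from_matrix(M.T@G).as_rotvec())
print(port(s['tool_pos']), M.T@np.array([0,0,1]))
print(M.T@(toworld(0,0,200)-s['tool_pos']),port([459.7,345.3,0]),port([524.6,-353,0]))
E
```

```text
[[-7.000e-04  3.352e-01  9.422e-01]
 [-1.600e-03  9.422e-01 -3.352e-01]
 [-1.000e+00 -1.700e-03 -1.000e-04]]
1 [1.37037278e+00 1.05609984e-03 1.50733303e-03]
-1 [-1.77121905e+00 -1.59225058e-03  1.11559658e-03]
[-455.92421476  491.50375375  230.33558744] [-9.99998555e-01 -1.69516310e-03 -1.25723194e-04]
[  30.92970419 -390.84585829  544.65213291] [-168.75049514  310.6217159     0.        ] [  -6.10662949 -371.56731433    0.        ]
```

>>> {"name": "drive_tool", "arguments": {
  "deltas": [
    [120, 0, -0.015, 0.02, 0.05, 0, 0],
    [120, 0, -0.038, 0.05, 0.13, 0, 0],
    [120, 0, -0.06, 0.085, 0.22, 0, 0],
    [120, 0, -0.085, 0.118, 0.31, 0, 0],
    [120, 0, -0.11, 0.15, 0.4, 0, 0],
    [120, 0, -0.135, 0.185, 0.5, 0, 0],
    [120, 0, -0.158, 0.22, 0.6, 0, 0],
    [120, 0, -0.18, 0.25, 0.68, 0, 0],
    [120, 0, -0.205, 0.285, 0.76, 0, 0],
    [120, 0, -0.225, 0.315, 0.84, 0, 0]
  ],
  "squeeze": 40
}}

```text
time: 0.93
tool_pos: [423.0, 245.5, 231.0]
tcp_rot: [-52.1, 90.0, -120.0]
ft_force: [1.3, 0.5, -0.7]
finger_gap: 45.6
```

```bash
cat > st.py <<'E'
from h import *
import sys
a=[float(v) for v in sys.argv[1:]]
s=sense();M=Rt(s);p=s['tool_pos']
print('t',round(s['time'],2),'port',port(p).round(2),'z',p[2].round(2),'F',s['ft_force'].round(1),'gap',round(s['finger_gap'],1),'j',s['joint_pos'].round(0))
X=np.array([0,0,-1.]);G=np.c_[X,PX,np.cross(X,PX)]
print('rot to port frame',R.from_matrix(M.T@G).as_rotvec().round(4))
if a: print('shift tool mm',(M.T@(toworld(*a)-p)).round(1))
E
python3 st.py 0 0 180
```

```text
t 0.93 port [-190.97  206.65  231.04] z 231.04 F [ 1.3  0.5 -0.7] gap 45.6 j [ 24. -10. 102.  -0.  88.   2.]
rot to port frame [5.263e-01 3.000e-04 3.000e-04]
shift tool mm [ 51.1  61.4 274.6]
```

>>> {"name": "drive_tool", "arguments": {
  "deltas": [
    [120, 0.004, 0.006, 0.03, 0.06, 0, 0],
    [120, 0.01, 0.014, 0.066, 0.13, 0, 0],
    [120, 0.017, 0.022, 0.1, 0.2, 0, 0],
    [120, 0.025, 0.03, 0.14, 0.28, 0, 0],
    [120, 0.032, 0.038, 0.175, 0.36, 0, 0],
    [120, 0.038, 0.046, 0.21, 0.43, 0, 0],
    [120, 0.044, 0.053, 0.24, 0.49, 0, 0],
    [120, 0.049, 0.0585, 0.264, 0.5263, 0, 0],
    [120, 0.051, 0.0614, 0.2746, 0.5263, 0, 0],
    [120, 0.051, 0.0614, 0.2746, 0.5263, 0, 0]
  ]
}}

```text
time: 1.77
tool_pos: [583.6, 15.0, 178.9]
tcp_rot: [-74.5, 89.9, -172.5]
ft_force: [0.2, 0.3, 0.6]
finger_gap: 45.3
```

```bash
python3 st.py 0 0 109; python3 - <<'E'
from h import *
for n,(x0,y0) in {'top':(250,140),'side':(270,130)}.items():
    s=snap(n,n+'1.png');f=s['frame'][y0:y0+90,x0:x0+120]
    cv2.imwrite(f'pics/{n}1z.png',cv2.resize(cv2.convertScaleAbs(f,alpha=1.3),(780,585),interpolation=cv2.INTER_CUBIC))
E
```

```text
t 1.77 port [  0.45   1.05 178.93] z 178.93 F [0.2 0.3 0.6] gap 45.3 j [-4.  7. 92. -0. 82.  4.]
rot to port frame [0.0023 0.0005 0.0019]
shift tool mm [69.9 -0.3  1. ]
```

View pics/side1z.png

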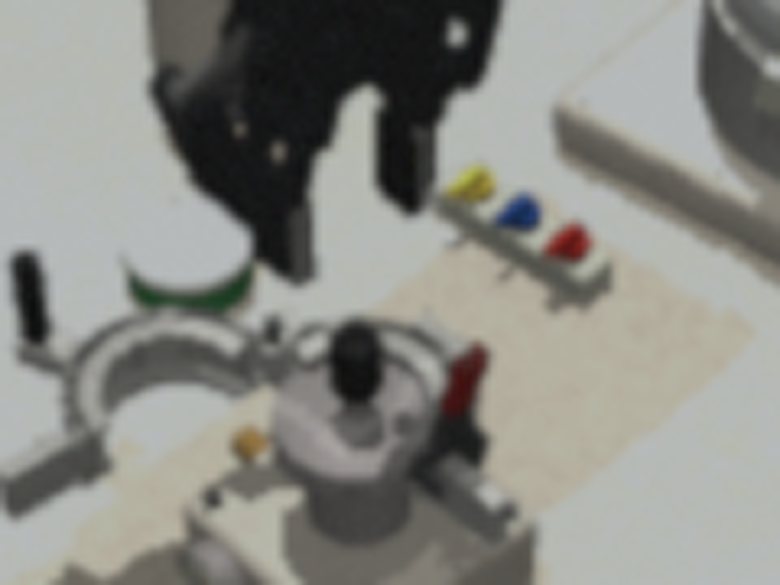

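>>> {"name": "drive_tool", "arguments": {
  "deltas": [
    [120, 0.015, 0, 0.0015, 0, 0, 0],
    [120, 0.035, 0, 0.0015, 0, 0, 0],
    [120, 0.055, 0, 0.0015, 0, 0, 0],
    [120, 0.067, 0, 0.0015, 0, 0, 0],
    [120, 0.072, 0, 0.0015, 0, 0, 0],
    [200, 0.072, 0, 0.0015, 0, 0, 0],
    [215, 0.072, 0, 0.0015, 0, 0, 0],
    [230, 0.072, 0, 0.0015, 0, 0, 0],
    [230, 0.072, 0, 0.0015, 0, 0, 0],
    [230, 0.072, 0, 0.0015, 0, 0, 0]
  ]
}}

```text
time: 2.7
tool_pos: [583.9, 15.5, 109.4]
tcp_rot: [97.4, 89.9, -0.5]
ft_force: [-1.3, 0.2, 2.1]
finger_gap: 18.6
```

```bash
python3 st.py
```

```text
t 2.7 port [  0.67   1.58 109.42] z 109.42 F [-1.3  0.2  2.1] gap 18.6 j [-4. 10. 95.  0. 74.  4.]
rot to port frame [ 0.0041 -0.0002 -0.0016]
```

>>> {"name": "drive_tool", "arguments": {
  "deltas": [
    [230, -0.0006, 0, 0, 0, 0, 0],
    [230, -0.0012, 0, 0, 0, 0, 0],
    [230, -0.0012, -0.001, 0, 0, 0, 0],
    [230, -0.0012, -0.003, 0, 0, 0, 0],
    [230, -0.0012, -0.006, 0, 0, 0, 0],
    [230, -0.0012, -0.01, 0, 0, 0, 0],
    [230, -0.0012, -0.014, 0, 0, 0, 0],
    [230, -0.0012, -0.018, 0, 0, 0, 0],
    [230, -0.0012, -0.022, 0, 0, 0, 0],
    [230, -0.0012, -0.025, 0, 0, 0, 0]
  ]
}}

```text
time: 3.53
tool_pos: [557.8, 19.0, 109.5]
tcp_rot: [-70.5, 90.0, -168.4]
ft_force: [0.5, -0.3, -1.8]
finger_gap: 18.5
```

```bash
python3 st.py
```

```text
t 3.53 port [-25.61   1.36 109.47] z 109.47 F [ 0.5 -0.3 -1.8] gap 18.5 j [ -3.   6. 100.  -0.  74.   5.]
rot to port frame [0.0041 0.0001 0.0002]
```

>>> {"name": "drive_tool", "arguments": {
  "deltas": [
    [230, 0, -0.006, 0, 0, 0, 0],
    [230, 0, -0.014, 0, 0, 0, 0],
    [230, 0, -0.024, 0, 0, 0, 0],
    [230, 0, -0.036, 0, 0, 0, 0],
    [230, 0, -0.046, 0, 0, 0, 0],
    [230, -0.006, -0.05, 0, 0, 0, 0],
    [230, -0.02, -0.05, 0, 0, 0, 0],
    [230, -0.045, -0.05, 0, 0, 0, 0],
    [230, -0.07, -0.05, 0, 0, 0, 0],
    [230, -0.08, -0.05, 0, 0, 0, 0]
  ]
}}

```text
time: 4.37
tool_pos: [510.5, 25.7, 193.7]
tcp_rot: [95.2, 89.7, -2.6]
ft_force: [0.6, -0.3, -0.3]
finger_gap: 18.6
```

```bash
python3 st.py -6 -371 130; python3 - <<'E'
from h import *
for n,(x0,y0) in {'top':(250,140),'side':(270,130)}.items():
    s=snap(n,n+'2.png');f=s['frame'][y0:y0+90,x0:x0+120]
    cv2.imwrite(f'pics/{n}2z.png',cv2.resize(cv2.convertScaleAbs(f,alpha=1.3),(780,585),interpolation=cv2.INTER_CUBIC))
E
```

```text
t 4.37 port [-73.46   1.36 193.74] z 193.74 F [ 0.6 -0.3 -0.3] gap 18.6 j [ -3.  -6. 102.   0.  83.   5.]
rot to port frame [ 0.0042 -0.0005 -0.0052]
shift tool mm [ 63.9  65.6 372.7]
```

View pics/side2z.png

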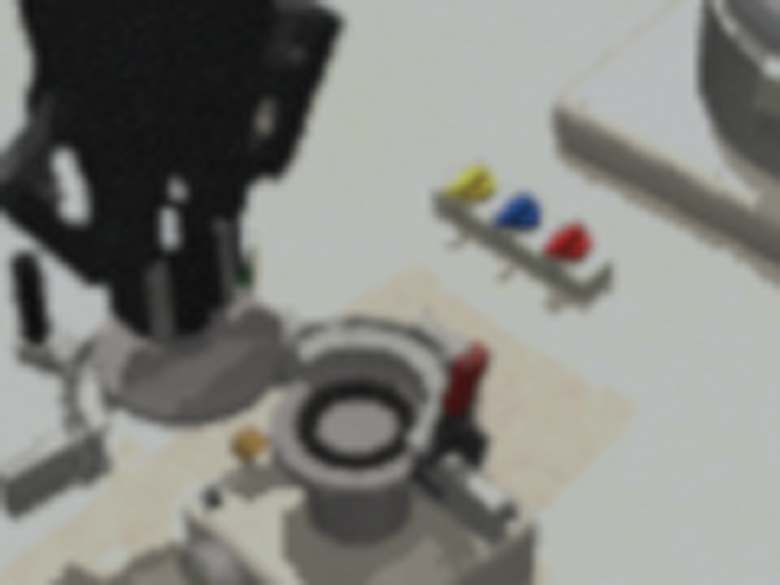

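View pics/top2z.png

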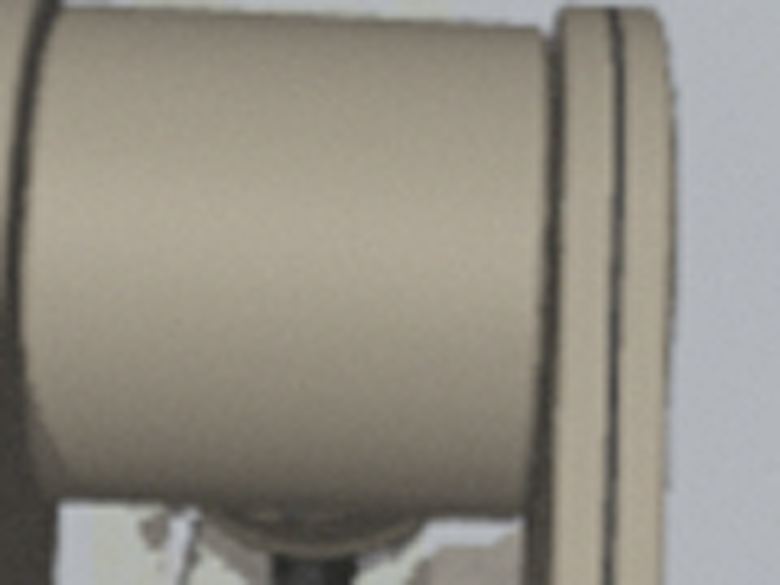

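>>> {"name": "drive_tool", "arguments": {
  "deltas": [
    [230, 0, 0, 0.015, 0, 0, 0],
    [230, 0, 0, 0.04, 0, 0, 0],
    [230, 0, 0.005, 0.075, 0, 0, 0],
    [230, 0, 0.015, 0.115, 0, 0, 0],
    [230, 0, 0.025, 0.155, 0, 0, 0],
    [230, 0.005, 0.035, 0.195, 0, 0, 0],
    [230, 0.015, 0.045, 0.235, 0, 0, 0],
    [230, 0.025, 0.055, 0.275, 0, 0, 0],
    [230, 0.035, 0.062, 0.31, 0, 0, 0],
    [230, 0.045, 0.0655, 0.34, 0, 0, 0]
  ]
}}

```text
time: 5.3
tool_pos: [526.2, -322.4, 141.6]
tcp_rot: [-109.4, 89.9, 152.7]
ft_force: [-0.0, -0.0, -2.6]
finger_gap: 18.9
```

```bash
python3 st.py -6 -371 30
```

```text
t 5.3 port [  -8.86 -341.    141.56] z 141.56 F [-0.  -0.  -2.6] gap 18.9 j [-36.  13.  88.  -0.  79. -28.]
rot to port frame [ 0.003  -0.0007  0.0021]
shift tool mm [111.5   3.   30.1]
```

>>> {"name": "drive_tool", "arguments": {
  "deltas": [
    [230, 0.012, 0.001, 0.012, 0, 0, 0],
    [230, 0.03, 0.002, 0.024, 0, 0, 0],
    [230, 0.055, 0.002, 0.03, 0, 0, 0],
    [230, 0.08, 0.002, 0.03, 0, 0, 0],
    [230, 0.1, 0.002, 0.03, 0, 0, 0],
    [230, 0.112, 0.002, 0.03, 0, 0, 0],
    [230, 0.118, 0.002, 0.03, 0, 0, 0],
    [230, 0.121, 0.002, 0.03, 0, 0, 0],
    [230, 0.122, 0.002, 0.03, 0, 0, 0],
    [230, 0.1225, 0.002, 0.03, 0, 0, 0]
  ]
}}

```text
time: 6.13
tool_pos: [525.9, -350.5, 23.1]
tcp_rot: [59.9, 89.9, -38.0]
ft_force: [-0.1, 0.5, -1.5]
finger_gap: 18.6
```

```bash
python3 st.py; python3 - <<'E'
from h import *
for n,(x0,y0) in {'side':(380,260)}.items():
    s=snap(n,n+'3.png');f=s['frame'][y0:y0+105,x0:x0+140]
    cv2.imwrite(f'pics/{n}3z.png',cv2.resize(cv2.convertScaleAbs(f,alpha=1.3),(780,585),interpolation=cv2.INTER_CUBIC))
E
```

```text
t 6.13 port [  -5.13 -368.89   23.12] z 23.12 F [-0.1  0.5 -1.5] gap 18.6 j [-38.  23.  90.   0.  67. -30.]
rot to port frame [ 0.0043  0.001  -0.0017]
```

View pics/side3z.png

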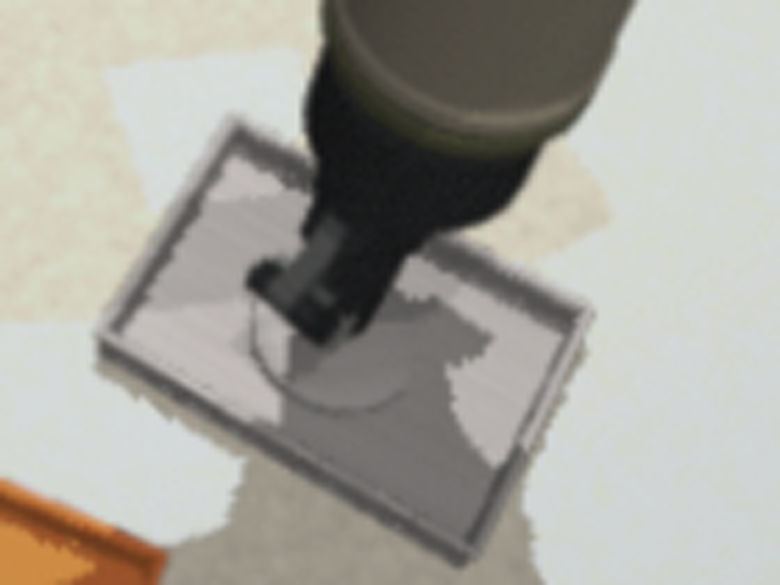

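>>> {"name": "drive_tool", "arguments": {
  "deltas": [
    [230, 0.0008, 0, 0, 0, 0, 0],
    [230, 0.0016, 0, 0, 0, 0, 0],
    [230, 0.002, 0, 0, 0, 0, 0],
    [230, 0.002, 0, 0, 0, 0, 0],
    [150, 0.002, 0, 0, 0, 0, 0],
    [120, 0.002, 0, 0, 0, 0, 0],
    [120, 0.0015, 0, 0, 0, 0, 0],
    [120, -0.012, 0, 0, 0, 0, 0],
    [120, -0.04, 0, 0, 0, 0, 0],
    [120, -0.075, 0, 0, 0, 0, 0]
  ]
}}

```text
time: 7.02
tool_pos: [523.2, -348.5, 95.4]
tcp_rot: [-120.4, 89.7, 141.7]
ft_force: [0.3, -0.8, -0.4]
finger_gap: 45.0
```

```bash
python3 st.py -130 -150 200;python3 st.py -168.75 311 150; python3 - <<'E'
from h import *
for n,(x0,y0) in {'side':(380,260)}.items():
    s=snap(n,n+'4.png');f=s['frame'][y0:y0+105,x0:x0+140]
    cv2.imwrite(f'pics/{n}4z.png',cv2.resize(cv2.convertScaleAbs(f,alpha=1.3),(780,585),interpolation=cv2.INTER_CUBIC))
E
```

```text
t 7.02 port [  -8.12 -367.36   95.44] z 95.44 F [ 0.3 -0.8 -0.4] gap 45.0 j [-38.  18.  88.  -0.  75. -30.]
rot to port frame [ 0.004  -0.003   0.0051]
shift tool mm [-103.3 -121.5 -218.2]
t 7.02 port [  -8.12 -367.36   95.44] z 95.44 F [ 0.3 -0.8 -0.4] gap 45.0 j [-38.  18.  88.  -0.  75. -30.]
rot to port frame [ 0.004  -0.003   0.0051]
shift tool mm [ -51.8 -158.2 -679.2]
```

View pics/side4z.png

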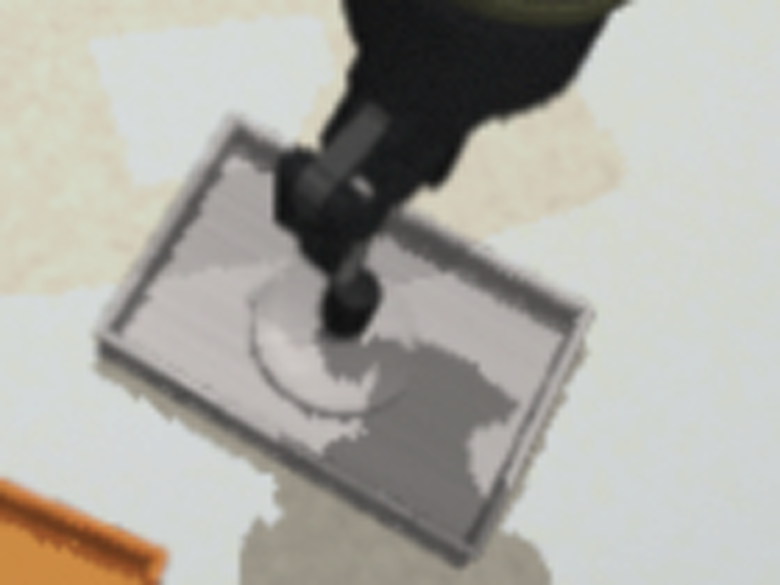

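>>> {"name": "drive_tool", "arguments": {
  "deltas": [
    [120, -0.018, -0.005, -0.01, 0, 0, 0],
    [120, -0.036, -0.014, -0.028, 0, 0, 0],
    [120, -0.056, -0.024, -0.055, 0, 0, 0],
    [60, -0.075, -0.034, -0.09, 0, 0, 0],
    [0, -0.09, -0.045, -0.125, 0, 0, 0],
    [0, -0.1, -0.056, -0.163, 0, 0, 0],
    [0, -0.108, -0.068, -0.202, 0, 0, 0],
    [0, -0.11, -0.08, -0.241, 0, 0, 0],
    [0, -0.11, -0.092, -0.28, 0, 0, 0],
    [0, -0.11, -0.103, -0.319, 0, 0, 0]
  ]
}}

```text
time: 7.9
tool_pos: [466.5, -18.3, 208.6]
tcp_rot: [90.9, 89.9, -7.0]
ft_force: [0.2, 0.2, -0.1]
finger_gap: 85.4
```

```bash
python3 st.py -168.75 311 150
```

```text
t 7.9 port [-110.83  -48.42  208.6 ] z 208.6 F [ 0.2  0.2 -0.1] gap 85.4 j [ -9. -13. 108.   0.  85.  -1.]
rot to port frame [ 0.0037 -0.     -0.0026]
shift tool mm [  58.5  -56.8 -359.6]
```

>>> {"name": "drive_tool", "arguments": {
  "deltas": [
    [0, 0, -0.003, -0.018, 0, 0, 0],
    [0, 0, -0.009, -0.055, 0, 0, 0],
    [0, 0, -0.015, -0.096, 0, 0, 0],
    [0, 0, -0.021, -0.137, 0, 0, 0],
    [0, 0.003, -0.028, -0.178, 0, 0, 0],
    [0, 0.01, -0.034, -0.218, 0, 0, 0],
    [0, 0.02, -0.041, -0.257, 0, 0, 0],
    [0, 0.033, -0.047, -0.294, 0, 0, 0],
    [0, 0.046, -0.053, -0.33, 0, 0, 0],
    [0, 0.058, -0.0568, -0.355, 0, 0, 0]
  ]
}}

```text
time: 8.73
tool_pos: [458.6, 342.8, 149.5]
tcp_rot: [148.2, 89.9, 50.4]
ft_force: [0.0, -0.3, 0.2]
finger_gap: 85.3
```

```bash
python3 st.py -168.5 310.5 30; python3 - <<'E'
from h import *
for n,(x0,y0) in {'side':(140,110),'top':(110,190)}.items():
    s=snap(n,n+'5.png');f=s['frame'][y0:y0+90,x0:x0+120]
    cv2.imwrite(f'pics/{n}5z.png',cv2.resize(cv2.convertScaleAbs(f,alpha=1.3),(780,585),interpolation=cv2.INTER_CUBIC))
E
```

```text
t 8.73 port [-169.52  308.02  149.5 ] z 149.5 F [ 0.  -0.3  0.2] gap 85.3 j [32.  6. 95.  0. 78. 39.]
rot to port frame [ 0.0056 -0.0017 -0.001 ]
shift tool mm [119.5   0.9  -2.3]
```

View pics/side5z.png

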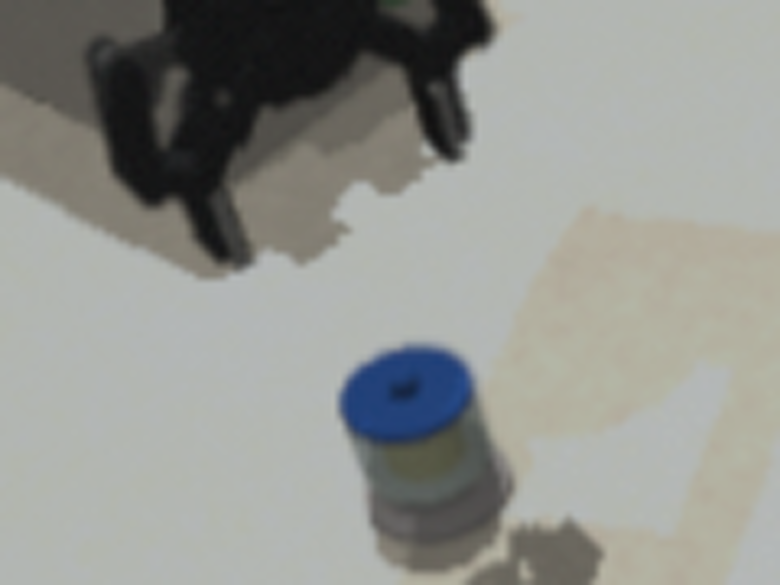

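>>> {"name": "drive_tool", "arguments": {
  "deltas": [
    [0, 0.012, 0, 0, 0, 0, 0],
    [0, 0.035, 0, 0, 0, 0, 0],
    [0, 0.065, 0, 0, 0, 0, 0],
    [0, 0.095, 0, 0, 0, 0, 0],
    [0, 0.117, 0, 0, 0, 0, 0],
    [0, 0.127, 0, 0, 0, 0, 0],
    [0, 0.129, 0, 0, 0, 0, 0],
    [60, 0.129, 0, 0, 0, 0, 0],
    [90, 0.129, 0, 0, 0, 0, 0],
    [110, 0.129, 0, 0, 0, 0, 0]
  ],
  "squeeze": 40
}}

```text
time: 9.67
tool_pos: [460.9, 340.3, 22.5]
tcp_rot: [128.8, 89.8, 31.0]
ft_force: [1.8, 1.3, -3.8]
finger_gap: 54.8
```

```bash
python3 st.py; python3 - <<'E'
from h import *
for n,(x0,y0) in {'side':(140,110),'top':(110,190)}.items():
    s=snap(n,n+'6.png');f=s['frame'][y0:y0+90,x0:x0+120]
    cv2.imwrite(f'pics/{n}6z.png',cv2.resize(cv2.convertScaleAbs(f,alpha=1.3),(780,585),interpolation=cv2.INTER_CUBIC))
E
```

```text
t 9.67 port [-166.91  305.84   22.55] z 22.55 F [ 1.8  1.3 -3.8] gap 54.8 j [ 31.  15. 100.  -0.  65.  39.]
rot to port frame [ 0.0038 -0.0025 -0.0031]
```

View pics/side6z.png

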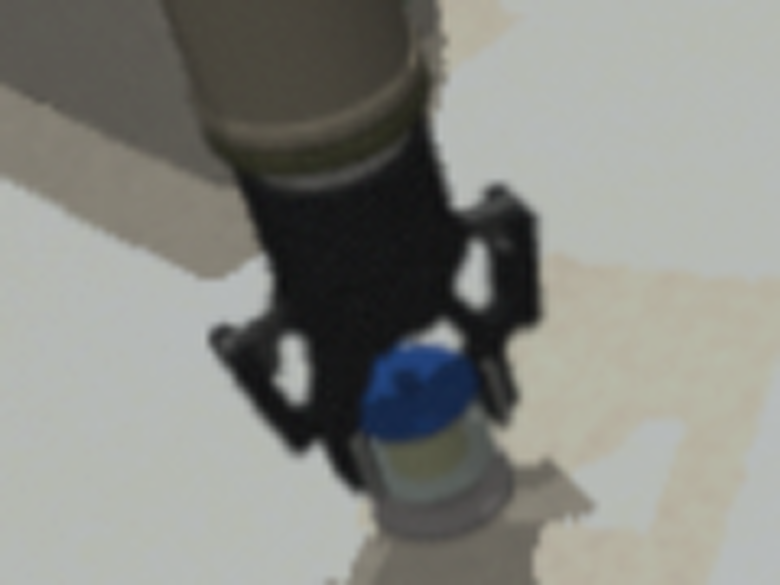

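>>> {"name": "drive_tool", "arguments": {
  "deltas": [
    [130, 0, 0, 0, 0, 0, 0],
    [130, 0, 0, 0, 0, 0, 0],
    [130, -0.003, 0, 0, 0, 0, 0],
    [130, -0.015, 0, 0, 0, 0, 0],
    [130, -0.04, 0, 0, 0, 0, 0],
    [130, -0.07, 0, 0.005, 0, 0, 0],
    [130, -0.1, 0.003, 0.015, 0, 0, 0],
    [130, -0.13, 0.006, 0.03, 0, 0, 0],
    [130, -0.155, 0.01, 0.055, 0, 0, 0],
    [130, -0.165, 0.014, 0.085, 0, 0, 0]
  ]
}}

```text
time: 10.6
tool_pos: [462.9, 254.3, 190.7]
tcp_rot: [124.2, 89.6, 26.4]
ft_force: [1.4, 0.0, -2.0]
finger_gap: 55.3
```

```bash
python3 st.py -90 0 185
```

```text
t 10.6 port [-152.75  221.03  190.71] z 190.71 F [ 1.4  0.  -2. ] gap 55.3 j [ 23.  -3. 100.   0.  82.  31.]
rot to port frame [ 0.006  -0.004  -0.0058]
shift tool mm [  5.2  61.4 221.4]
```

>>> {"name": "drive_tool", "arguments": {
  "deltas": [
    [130, 0, 0.008, 0.025, 0, 0, 0],
    [130, 0, 0.017, 0.06, 0, 0, 0],
    [130, 0, 0.026, 0.095, 0, 0, 0],
    [130, 0, 0.036, 0.13, 0, 0, 0],
    [130, 0, 0.046, 0.165, 0, 0, 0],
    [130, 0, 0.054, 0.195, 0, 0, 0],
    [130, 0, 0.059, 0.213, 0, 0, 0],
    [130, 0, 0.061, 0.221, 0, 0, 0],
    [130, 0, 0.061, 0.221, 0, 0, 0],
    [130, 0, 0.061, 0.221, 0, 0, 0]
  ]
}}

```text
time: 11.43
tool_pos: [491.4, 26.5, 185.4]
tcp_rot: [177.0, 90.0, 79.1]
ft_force: [-0.5, 0.4, -2.9]
finger_gap: 55.1
```

```bash
python3 st.py -60 0 114; python3 - <<'E'
from h import *
for n,(x0,y0) in {'side':(250,90),'top':(250,140)}.items():
    s=snap(n,n+'7.png');f=s['frame'][y0:y0+120,x0:x0+160]
    cv2.imwrite(f'pics/{n}7z.png',cv2.resize(cv2.convertScaleAbs(f,alpha=1.3),(800,600),interpolation=cv2.INTER_CUBIC))
E
```

```text
t 11.43 port [-92.48  -0.54 185.36] z 185.36 F [-0.5  0.4 -2.9] gap 55.1 j [ -3.  -8. 105.   0.  82.   5.]
rot to port frame [ 0.0032 -0.0006 -0.    ]
shift tool mm [71.4 32.5 -0.4]
```

View pics/side7z.png

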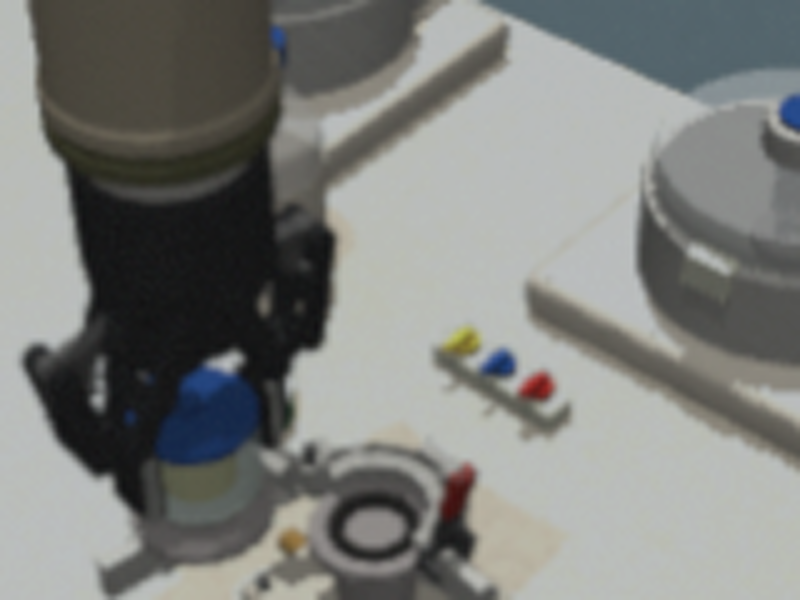

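```bash
python3 - <<'E'
from h import *
f=cv2.imread('pics/side7.png')[160:215,270:345]
cv2.imwrite('pics/a.png',cv2.resize(cv2.convertScaleAbs(f,alpha=1.6),(795,583),interpolation=cv2.INTER_CUBIC))
E
```

```text
(no output)
```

View pics/a.png

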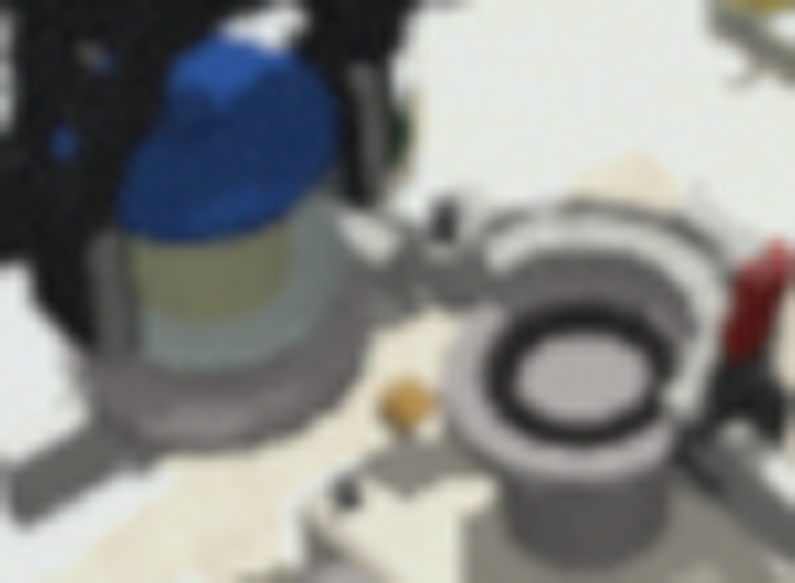

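```bash
cat >> h.py <<'E'
def circ(P,r=None):
    from scipy.optimize import least_squares
    P=np.array(P)[:,:2];c=P.mean(0)
    if r: o=least_squares(lambda v:np.hypot(*(P-v).T)-r,c+[5,5])
    else: o=least_squares(lambda v:np.hypot(*(P-v[:2]).T)-v[2],[*c,30])
    return o.x,np.abs(o.fun).max()
E
python3 - <<'E'
from h import *
s=snapshot('side')
f=10.6
def w(l,z): return onz(s,np.array(l)/f+[269.55,159.55],z)
fl=[(115,437),(160,449),(205,453),(255,438),(300,414),(340,380),(368,340)]
for z in (163,165):
  for r in(None,32,31):
    c,e=circ(w(fl,z),r);print('trap',z,r,c.round(1),port([*c[:2],z]).round(1),e.round(2))
se=[(485,370),(672,370),(578,303),(578,443),(510,325),(650,325),(505,415),(655,415)]
c,e=circ(w(se,91));print('seal',c,port([*c[:2],91]),e)
fe=[(445,380),(460,435),(500,465),(545,478),(590,480),(640,465)]
for r in(None,32):
  c,e=circ(w(fe,90),r);print('portflange',c,port([*c[:2],90]),e)
print(sense()['tool_pos'])
E
python3 st.py
```

```text
trap 163 None [492.8  39.6  35.7] [-92.9  12.6 163. ] 1.22
trap 163 32 [491.2  35.5] [-94.    8.4 163. ] 1.83
trap 163 31 [490.7  34.4] [-94.2   7.2 163. ] 2.22
trap 165 None [491.5  38.1  35.6] [-93.9  11.  165. ] 1.21
trap 165 32 [490.   34.2] [-94.9   6.9 165. ] 1.79
trap 165 31 [489.5  33.1] [-95.2   5.7 165. ] 2.17
seal [581.05945968  13.63120473  21.33743612] [-1.86921712 -0.63854056 91.        ] 0.3984949058815843
portflange [577.78028102  13.02916962  28.80745728] [-5.03085408 -1.69660988 90.        ] 0.2532190514021053
portflange [581.59763006  13.71988357] [-1.34891066 -0.47491754 90.        ] 1.329352939638003
[491.32012433  27.40872916 185.06595817]
t 11.58 port [-92.65   0.36 185.07] z 185.07 F [ 0.4 -0.6 -3.6] gap 55.5 j [ -3.  -8. 106.   0.  82.   5.]
rot to port frame [ 0.0056 -0.0004  0.0002]
```

```bash
python3 - <<'E'
from h import *
s=snapshot('side'); g=cv2.cvtColor(s['frame'],cv2.COLOR_BGR2GRAY).astype(int)
print('cols',list(range(276,308)))
for r in range(190,205): print(r,' '.join(f'{v:3d}' for v in g[r,276:308]))
E
```

```text
cols [276, 277, 278, 279, 280, 281, 282, 283, 284, 285, 286, 287, 288, 289, 290, 291, 292, 293, 294, 295, 296, 297, 298, 299, 300, 301, 302, 303, 304, 305, 306, 307]
190  21  19  27  43  51  51  50  63  73  74  72  72  72  73  73  74  74  74  74  74  75  75  73  67  62  61  62  63  66  74  80  89
191  39  22  22  41  51  51  48  63  75  75  75  76  74  74  75  75  75  74  74  74  74  72  67  63  61  61  64  68  82 100 114 122
192  70  39  30  44  51  53  49  63  74  76  76  75  75  75  76  77  77  75  74  73  67  63  62  62  62  62  67  70  95 121 133 136
193  93  70  52  50  51  53  55  66  74  77  78  76  77  78  78  78  76  73  68  62  59  60  62  62  62  64  65  68 101 129 138 139
194 102  83  63  58  58  59  61  63  64  68  71  71  70  71  69  67  65  63  60  60  61  62  62  62  63  63  62  73 112 135 140 139
195 103  87  67  62  62  62  63  61  60  60  61  60  60  59  59  58  58  59  61  62  63  63  63  63  63  62  64  92 124 136 134 127
196 110  89  76  66  64  64  63  63  62  62  61  60  60  61  60  61  60  62  64  65  64  64  64  63  63  62  81 113 132 130 117 107
197 109  8
[... 345 characters left out ...]
  67  82 111 131 138 138 136 111  78  70
200 119  90  67  58  55  55  59  66  72  78  80  80  80  81  81  80  75  71  68  64  68  83 105 120 132 138 139 139 138 129 101  74
201  84  66  62  61  58  56  58  61  63  66  70  72  72  73  73  72  68  67  75  86 106 120 131 137 138 139 139 138 138 134 113  85
202  64  62  61  61  61  60  60  59  58  67  82  85  81  81  87  91  92 106 117 123 132 138 138 139 138 138 139 137 124 111  97  85
203  61  61  61  60  62  70  70  65  80 105 121 122 119 120 123 125 126 132 137 138 140 140 141 141 139 139 137 126 104  86  82  82
204  61  60  61  64  77  90  94  94 113 133 139 138 137 138 138 138 137 137 138 139 139 139 141 143 140 128 112 100  91  85  83  83
```

```bash
python3 - <<'E'
from h import *
s=snapshot('side')
P=[(304,193),(303.7,194),(303.2,195),(302.6,196),(301.8,197),(300.75,198),(299.7,199),(297,200.4),(296,200.85),(295,201.4),(293,201.85),(290,202.4),(288,202.5),(286,202.45),(277.4,199),(276.5,196)]
for z in(164,167):
  for pts,l in((P,'all'),(P[:-2],'nl'),(P[:9],'right')):
    for r in(None,32):
        c,e=circ(onz(s,P if l=='all' else pts,z),r);print(z,l,c.round(1),port([*c[:2],z]).round(1),e.round(2))
# silhouettes extremes of predicted trap at TCP xy
p=sense()['tool_pos']
for dy in(0,4,8):
  a=np.linspace(0,2*np.pi,73); q=port(p)
  for z in(164,):
    W=np.array([toworld(q[0]+32*np.cos(t),q[1]+dy+32*np.sin(t),z+1.5) for t in a]);u=proj(s,W)
    print(dy,u.min(0).round(1),u.max(0).round(1))
E
```

```text
164 all [490.5  32.2  31.5] [-94.1   4.9 164. ] 1.28
164 all [490.9  32.7] [-93.8   5.5 164. ] 1.57
164 nl [490.9  33.7  32.9] [-93.9   6.5 164. ] 0.32
164 nl [490.7  32.7] [-94.    5.5 164. ] 0.34
164 right [491.3  30.3  29.6] [-93.1   3.2 164. ] 0.23
164 right [491.1  32.8] [-93.6   5.6 164. ] 0.31
167 all [488.7  30.   31.3] [-95.6   2.6 167. ] 1.27
167 all [489.1  30.7] [-95.3   3.3 167. ] 1.68
167 nl [489.1  31.5  32.7] [-95.4   4.1 167. ] 0.32
167 nl [488.9  30.7] [-95.5   3.3 167. ] 0.31
167 right [489.5  28.1  29.5] [-94.6   0.8 167. ] 0.23
167 right [489.3  30.8] [-95.2   3.4 167. ] 0.32
0 [276.7 181.3] [306.3 203.1]
4 [275.6 180.4] [305.1 202. ]
8 [274.5 179.4] [304. 201.]
```

>>> {"name": "drive_tool", "arguments": {
  "deltas": [
    [130, 0.005, 0.002, 0.001, 0, 0, 0],
    [130, 0.015, 0.006, 0.002, 0, 0, 0],
    [130, 0.028, 0.01, 0.003, 0, 0, 0],
    [130, 0.042, 0.014, 0.0035, 0, 0, 0],
    [130, 0.054, 0.018, 0.0035, 0, 0, 0],
    [130, 0.062, 0.02, 0.0035, 0, 0, 0],
    [130, 0.067, 0.02, 0.0035, 0, 0, 0],
    [130, 0.069, 0.02, 0.0035, 0, 0, 0],
    [130, 0.07, 0.02, 0.0035, 0, 0, 0],
    [130, 0.07, 0.02, 0.0035, 0, 0, 0]
  ]
}}

```text
time: 12.52
tool_pos: [511.0, 19.9, 115.3]
tcp_rot: [92.7, 90.0, -5.2]
ft_force: [1.0, -0.4, -3.2]
finger_gap: 55.4
```

```bash
python3 - <<'E'
from h import *
L=[];F=[];J=[]
for i in range(6):
    s=snapshot('side'); q=sense(); L.append(port(q['tool_pos']));F.append(q['ft_force'])
print(np.array(L).round(2),np.mean(L,0).round(2),np.mean(F,0).round(2))
cv2.imwrite('pics/side8.png',s['frame'])
f=s['frame'][170:225,280:355]
cv2.imwrite('pics/a8.png',cv2.resize(cv2.convertScaleAbs(f,alpha=1.6),(795,583),interpolation=cv2.INTER_CUBIC))
E
```

```text
[[-71.92  -4.27 115.62]
 [-71.83  -4.25 115.76]
 [-71.81  -4.26 115.79]
 [-71.81  -4.25 115.79]
 [-71.88  -4.28 115.67]
 [-71.97  -4.32 115.54]] [-71.87  -4.27 115.7 ] [ 0.04 -0.02 -3.12]
```

View pics/a8.png

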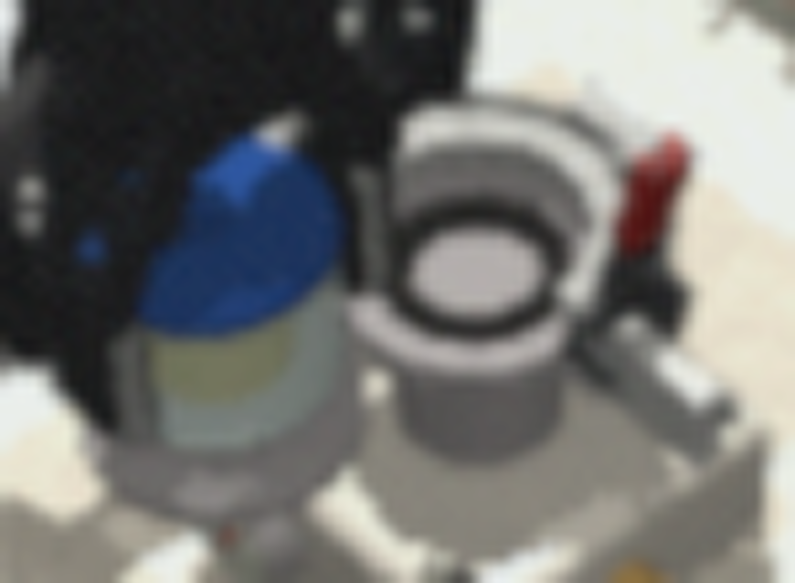

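>>> {"name": "drive_tool", "arguments": {
  "deltas": [
    [130, 0, 0.005, 0, 0, 0, 0],
    [130, 0, 0.012, 0, 0, 0, 0],
    [130, 0, 0.02, 0, 0, 0, 0],
    [130, 0, 0.026, 0, 0, 0, 0],
    [130, 0, 0.027, 0, 0, 0, 0],
    [130, 0.0005, 0.027, 0, 0, 0, 0],
    [130, 0.001, 0.027, 0, 0, 0, 0],
    [130, 0.001, 0.027, 0, 0, 0, 0],
    [130, 0.001, 0.027, 0, 0, 0, 0],
    [130, 0.001, 0.027, 0, 0, 0, 0]
  ]
}}

```text
time: 13.65
tool_pos: [537.3, 16.2, 113.9]
tcp_rot: [-85.8, 90.0, 176.4]
ft_force: [0.4, -0.8, -3.3]
finger_gap: 55.2
```

```bash
python3 st.py
```

```text
t 13.65 port [-45.51  -4.21 113.94] z 113.94 F [ 0.4 -0.8 -3.3] gap 55.2 j [ -4.   3. 103.  -0.  74.   4.]
rot to port frame [0.0041 0.     0.0002]
```

>>> {"name": "drive_tool", "arguments": {
  "deltas": [
    [130, 0.0004, 0, 0, 0, 0, 0],
    [130, 0.0008, 0, 0, 0, 0, 0],
    [130, 0.001, 0, 0, 0, 0, 0],
    [130, 0.001, 0, 0, 0, 0, 0],
    [130, 0.001, 0, 0, 0, 0, 0],
    [130, 0.001, 0, 0, 0, 0, 0],
    [130, 0.001, 0, 0, 0, 0, 0],
    [130, 0.001, 0, 0, 0, 0, 0],
    [130, 0.001, 0, 0, 0, 0, 0],
    [130, 0.001, 0, 0, 0, 0, 0]
  ]
}}

```text
time: 14.48
tool_pos: [537.8, 16.2, 113.5]
tcp_rot: [96.1, 90.0, -1.7]
ft_force: [-3.1, 0.9, 5.0]
finger_gap: 55.1
```

```bash
python3 st.py
```

```text
t 14.48 port [-45.06  -4.16 113.5 ] z 113.5 F [-3.1  0.9  5. ] gap 55.1 j [ -4.   3. 103.   0.  74.   4.]
rot to port frame [ 0.0041 -0.0001 -0.0005]
```

>>> {"name": "drive_tool", "arguments": {
  "deltas": [
    [130, -0.0006, 0, 0, 0, 0, 0],
    [130, -0.0012, 0, 0, 0, 0, 0],
    [130, -0.0012, 0.002, 0, 0, 0, 0],
    [130, -0.0012, 0.007, 0, 0, 0, 0],
    [130, -0.0012, 0.013, 0, 0, 0, 0],
    [130, -0.0012, 0.02, 0, 0, 0, 0],
    [130, -0.0012, 0.027, 0, 0, 0, 0],
    [130, -0.0012, 0.033, 0, 0, 0, 0],
    [130, -0.0012, 0.036, 0, 0, 0, 0],
    [130, -0.0012, 0.037, 0, 0, 0, 0]
  ]
}}

```text
time: 15.32
tool_pos: [574.9, 11.0, 114.1]
tcp_rot: [10.8, 90.0, -87.1]
ft_force: [0.3, 1.6, -2.8]
finger_gap: 55.5
```

```bash
python3 st.py; python3 - <<'E'
from h import *
s=snap('side','side9.png')
f=s['frame'][170:225,280:355]
cv2.imwrite('pics/a9.png',cv2.resize(cv2.convertScaleAbs(f,alpha=1.6),(795,583),interpolation=cv2.INTER_CUBIC))
E
```

```text
t 15.32 port [ -7.59  -4.11 114.07] z 114.07 F [ 0.3  1.6 -2.8] gap 55.5 j [-4.  9. 97. -0. 75.  4.]
rot to port frame [ 0.0039  0.     -0.    ]
```

View pics/a9.png

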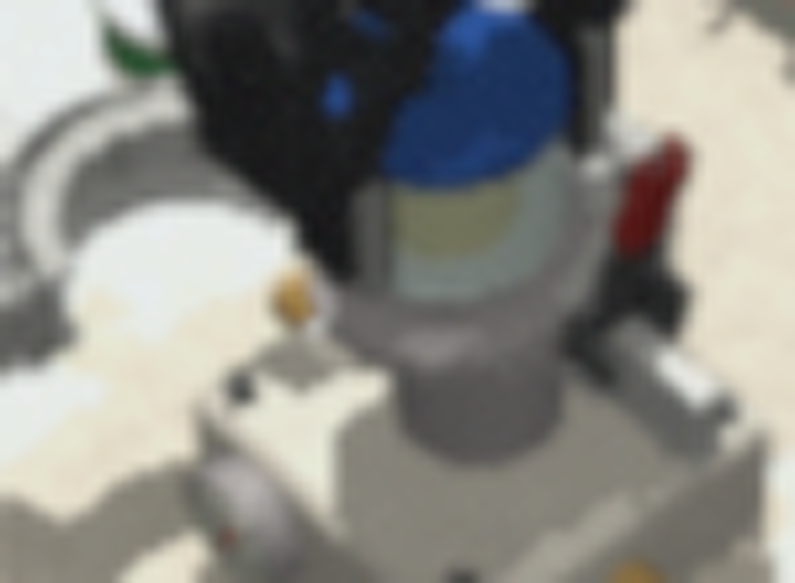

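>>> {"name": "drive_tool", "arguments": {
  "deltas": [
    [130, 0, 0.001, 0, 0, 0, 0],
    [130, 0, 0.002, 0, 0, 0, 0],
    [130, 0, 0.003, 0, 0, 0, 0],
    [130, 0, 0.004, 0, 0, 0, 0],
    [130, 0, 0.005, 0, 0, 0, 0],
    [130, 0, 0.005, 0, 0, 0, 0],
    [130, 0, 0.005, 0, 0, 0, 0],
    [130, 0, 0.005, 0, 0, 0, 0],
    [130, 0, 0.005, 0, 0, 0, 0],
    [130, 0, 0.005, 0, 0, 0, 0]
  ]
}}

```text
time: 16.2
tool_pos: [579.1, 10.4, 114.2]
tcp_rot: [-53.8, 90.0, -151.7]
ft_force: [0.4, 0.8, -3.2]
finger_gap: 55.3
```

```bash
python3 st.py
```

```text
t 16.2 port [ -3.33  -4.07 114.2 ] z 114.2 F [ 0.4  0.8 -3.2] gap 55.3 j [-4.  9. 96. -0. 75.  4.]
rot to port frame [0.004 0.    0.   ]
```

>>> {"name": "drive_tool", "arguments": {
  "deltas": [
    [130, 0, 0.001, 0, 0, 0, 0],
    [130, 0, 0.002, 0, 0, 0, 0],
    [130, 0, 0.003, 0, 0, 0, 0],
    [130, 0, 0.0035, 0, 0, 0, 0],
    [130, 0, 0.004, 0, 0, 0, 0],
    [130, 0, 0.0045, 0, 0, 0, 0],
    [130, 0, 0.005, 0, 0, 0, 0],
    [130, 0, 0.005, 0, 0, 0, 0],
    [130, 0, 0.005, 0, 0, 0, 0],
    [130, 0, 0.005, 0, 0, 0, 0]
  ]
}}

```text
time: 17.03
tool_pos: [584.1, 9.8, 114.2]
tcp_rot: [-60.9, 90.0, -158.8]
ft_force: [0.1, 0.8, -1.8]
finger_gap: 54.9
```

```bash
python3 st.py
```

```text
t 17.03 port [  1.7   -4.01 114.17] z 114.17 F [ 0.1  0.8 -1.8] gap 54.9 j [-4. 10. 95. -0. 75.  4.]
rot to port frame [0.0041 0.     0.    ]
```

Probe the walls a little more, along x then y.

>>> {"name": "drive_tool", "arguments": {
  "deltas": [
    [130, 0, 0.0005, 0, 0, 0, 0],
    [130, 0, 0.001, 0, 0, 0, 0],
    [130, 0, 0.0015, 0, 0, 0, 0],
    [130, 0, 0.002, 0, 0, 0, 0],
    [130, 0, 0.002, 0, 0, 0, 0],
    [130, 0, 0.002, 0, 0, 0, 0],
    [130, 0, 0.002, 0, 0, 0, 0],
    [130, 0, 0.002, 0, 0, 0, 0],
    [130, 0, 0.002, 0, 0, 0, 0],
    [130, 0, 0.002, 0, 0, 0, 0]
  ]
}}

```text
time: 17.87
tool_pos: [584.7, 9.5, 113.7]
tcp_rot: [-81.6, 89.8, -179.4]
ft_force: [-7.0, -0.9, 0.2]
finger_gap: 55.3
```

```bash
python3 st.py
```

```text
t 17.87 port [  2.32  -4.22 113.71] z 113.71 F [-7.  -0.9  0.2] gap 55.3 j [-4. 10. 95. -0. 75.  4.]
rot to port frame [0.0042 0.0005 0.0033]
```

>>> {"name": "drive_tool", "arguments": {
  "deltas": [
    [130, 0, -0.001, 0, 0, 0, 0],
    [130, 0, -0.002, 0, 0, 0, 0],
    [130, 0, -0.0028, 0, 0, 0, 0],
    [130, 0, -0.0028, -0.0005, 0, 0, 0],
    [130, 0, -0.0028, -0.001, 0, 0, 0],
    [130, 0, -0.0028, -0.0015, 0, 0, 0],
    [130, 0, -0.0028, -0.002, 0, 0, 0],
    [130, 0, -0.0028, -0.002, 0, 0, 0],
    [130, 0, -0.0028, -0.002, 0, 0, 0],
    [130, 0, -0.0028, -0.002, 0, 0, 0]
  ]
}}

```text
time: 18.7
tool_pos: [583.7, 10.9, 114.4]
tcp_rot: [9.6, 89.9, -88.3]
ft_force: [-1.2, -5.5, -1.1]
finger_gap: 55.1
```

```bash
python3 st.py
```

```text
t 18.7 port [  1.12  -2.97 114.39] z 114.39 F [-1.2 -5.5 -1.1] gap 55.1 j [-4. 10. 95. -0. 75.  4.]
rot to port frame [ 0.0037  0.0015 -0.0002]
```

>>> {"name": "drive_tool", "arguments": {
  "deltas": [
    [130, 0, 0, 0.001, 0, 0, 0],
    [130, 0, -0.001, 0.002, 0, 0, 0],
    [130, 0, -0.001, 0.003, 0, 0, 0],
    [130, 0, -0.001, 0.0038, 0, 0, 0],
    [130, 0, -0.001, 0.0044, 0, 0, 0],
    [130, 0, -0.001, 0.005, 0, 0, 0],
    [130, 0, -0.001, 0.0055, 0, 0, 0],
    [130, 0, -0.001, 0.0055, 0, 0, 0],
    [130, 0, -0.001, 0.0055, 0, 0, 0],
    [130, 0, -0.001, 0.0055, 0, 0, 0]
  ]
}}

```text
time: 19.53
tool_pos: [581.9, 6.6, 114.2]
tcp_rot: [-165.4, 90.0, 96.7]
ft_force: [0.3, -0.7, -2.7]
finger_gap: 55.0
```

```bash
python3 st.py
```

```text
t 19.53 port [-6.0000e-02 -7.4900e+00  1.1418e+02] z 114.18 F [ 0.3 -0.7 -2.7] gap 55.0 j [-4. 10. 95.  0. 75.  3.]
rot to port frame [ 0.0041 -0.      0.    ]
```

>>> {"name": "drive_tool", "arguments": {
  "deltas": [
    [130, 0, 0, 0.0005, 0, 0, 0],
    [130, 0, 0, 0.001, 0, 0, 0],
    [130, 0, 0, 0.0015, 0, 0, 0],
    [130, 0, 0, 0.0015, 0, 0, 0],
    [130, 0, 0, 0.0015, 0, 0, 0],
    [130, 0, 0, 0.0015, 0, 0, 0],
    [130, 0, 0, 0.0015, 0, 0, 0],
    [130, 0, 0, 0.0015, 0, 0, 0],
    [130, 0, 0, 0.0015, 0, 0, 0],
    [130, 0, 0, 0.0015, 0, 0, 0]
  ]
}}

```text
time: 20.37
tool_pos: [581.9, 6.0, 114.4]
tcp_rot: [169.2, 89.9, 71.4]
ft_force: [0.4, 5.4, -2.5]
finger_gap: 55.4
```

```bash
python3 st.py
```

```text
t 20.37 port [-1.0000e-02 -8.0600e+00  1.1437e+02] z 114.37 F [ 0.4  5.4 -2.5] gap 55.4 j [-5. 10. 96.  0. 75.  3.]
rot to port frame [ 0.0045 -0.0015 -0.0003]
```

>>> {"name": "drive_tool", "arguments": {
  "deltas": [
    [130, 0, 0, -0.0015, 0, 0, 0],
    [130, 0, 0, -0.003, 0, 0, 0],
    [130, 0, 0, -0.0035, 0, 0, 0],
    [130, 0.0005, 0, -0.0035, 0, 0, 0],
    [130, 0.001, 0, -0.0035, 0, 0, 0],
    [130, 0.0012, 0, -0.0035, 0, 0, 0],
    [130, 0.0012, 0, -0.0035, 0, 0, 0],
    [80, 0.0012, 0, -0.0035, 0, 0, 0],
    [55, 0.0012, 0, -0.0035, 0, 0, 0],
    [40, 0.0012, 0, -0.0035, 0, 0, 0]
  ]
}}

```text
time: 21.2
tool_pos: [582.4, 8.5, 113.1]
tcp_rot: [96.0, 90.0, -1.9]
ft_force: [-0.7, -0.4, -0.0]
finger_gap: 71.8
```

```bash
python3 st.py -69 103 190
```

```text
t 21.2 port [  0.16  -5.55 113.1 ] z 113.1 F [-0.7 -0.4 -0. ] gap 71.8 j [-4. 10. 95.  0. 75.  4.]
rot to port frame [ 0.004  -0.0001 -0.0006]
shift tool mm [ -76.9  -68.7 -108.8]
```

>>> {"name": "drive_tool", "arguments": {
  "deltas": [
    [40, -0.008, 0, 0, 0, 0, 0],
    [40, -0.025, 0, 0, 0, 0, 0],
    [40, -0.05, 0, 0, 0, 0, 0],
    [40, -0.075, -0.005, -0.005, 0, 0, 0],
    [80, -0.09, -0.02, -0.02, 0, 0, 0],
    [120, -0.09, -0.035, -0.045, 0, 0, 0],
    [130, -0.09, -0.05, -0.07, 0, 0, 0],
    [130, -0.09, -0.062, -0.095, 0, 0, 0],
    [130, -0.09, -0.068, -0.107, 0, 0, 0],
    [130, -0.09, -0.0687, -0.109, 0, 0, 0]
  ]
}}

```text
time: 22.03
tool_pos: [528.4, 128.2, 203.7]
tcp_rot: [144.7, 89.9, 47.0]
ft_force: [0.2, -0.2, -0.3]
finger_gap: 41.5
```

```bash
python3 st.py; python3 - <<'E'
from h import *
s=snap('side','side10.png')
f=s['frame'][140:215,255:355]
cv2.imwrite('pics/a10.png',cv2.resize(cv2.convertScaleAbs(f,alpha=1.6),(800,600),interpolation=cv2.INTER_CUBIC))
s=snap('top','top10.png')
f=s['frame'][145:220,250:350]
cv2.imwrite('pics/b10.png',cv2.resize(cv2.convertScaleAbs(f,alpha=1.4),(800,600),interpolation=cv2.INTER_CUBIC))
E
```

```text
t 22.03 port [-70.12 105.32 203.68] z 203.68 F [ 0.2 -0.2 -0.3] gap 41.5 j [ 8. -0. 96.  0. 84. 16.]
rot to port frame [ 0.0068 -0.0008 -0.0005]
```

View pics/a10.png

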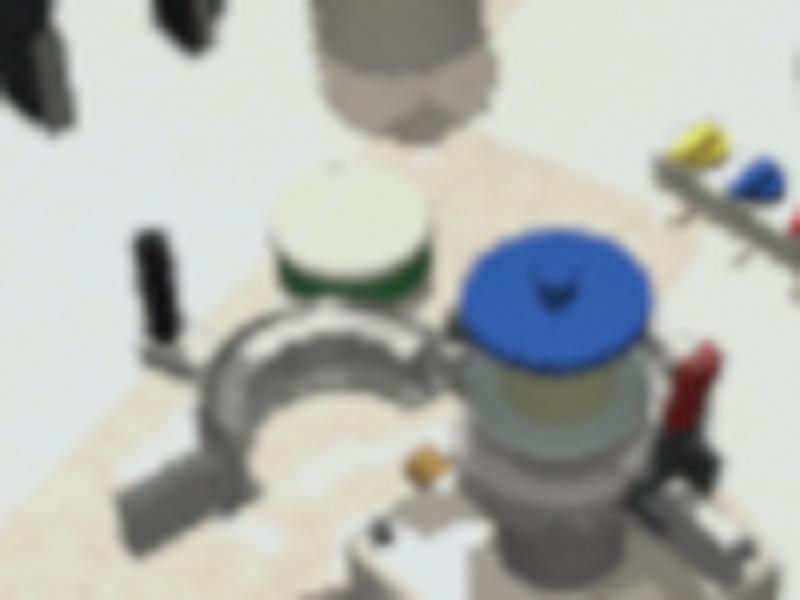

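View pics/b10.png

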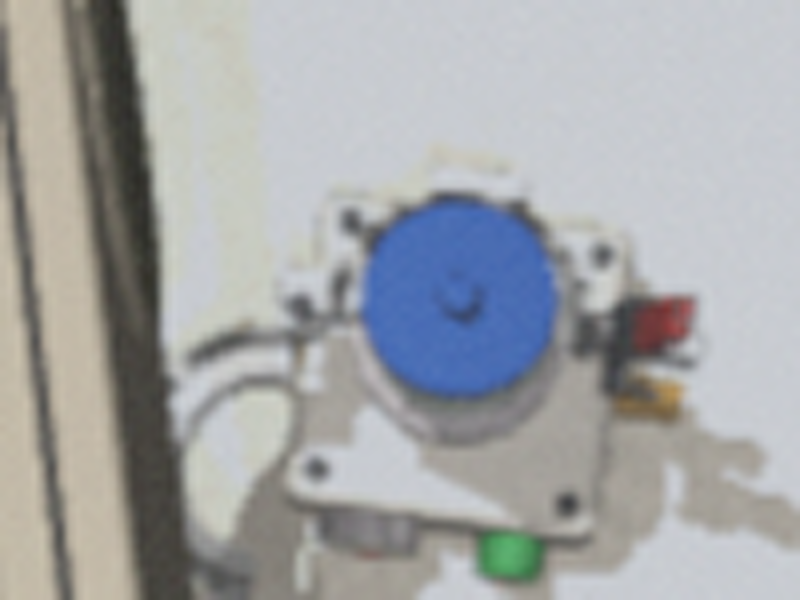

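>>> {"name": "drive_tool", "arguments": {
  "deltas": [
    [130, 0.005, 0.001, 0.002, 0.11, 0, 0],
    [130, 0.01, 0.001, 0.002, 0.22, 0, 0],
    [130, 0.02, 0.001, 0.002, 0.33, 0, 0],
    [130, 0.03, 0.001, 0.002, 0.44, 0, 0],
    [130, 0.04, 0.001, 0.002, 0.55, 0, 0],
    [130, 0.06, 0.001, 0.002, 0.635, 0, 0],
    [130, 0.08, 0.001, 0.002, 0.635, 0, 0],
    [130, 0.089, 0.001, 0.002, 0.635, 0, 0],
    [190, 0.09, 0.001, 0.002, 0.635, 0, 0],
    [255, 0.09, 0.001, 0.002, 0.635, 0, 0]
  ],
  "squeeze": 30
}}

```text
time: 22.97
tool_pos: [529.6, 123.0, 112.7]
tcp_rot: [-28.8, 89.9, -163.1]
ft_force: [0.2, 0.3, 0.4]
finger_gap: 18.6
```

```bash
python3 st.py; python3 - <<'E'
from h import *
s=snap('side','side11.png')
f=s['frame'][140:215,255:355]
cv2.imwrite('pics/a11.png',cv2.resize(cv2.convertScaleAbs(f,alpha=1.6),(800,600),interpolation=cv2.INTER_CUBIC))
s=snapshot('top')
print('cap top',port(onz(s,[307,182.2],152)[0]))
E
```

```text
t 22.97 port [-68.19 100.34 112.69] z 112.69 F [0.2 0.3 0.4] gap 18.6 j [  8.   4. 102.  -0.  74.  52.]
rot to port frame [-0.6313  0.001   0.001 ]
cap top [ -0.93541314  -0.41901593 152.        ]
```

View pics/a11.png

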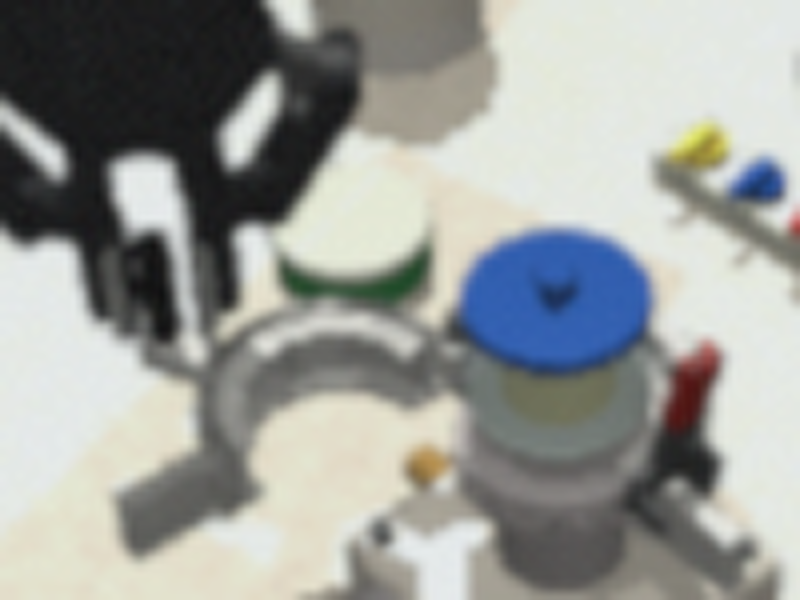

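>>> {"name": "drive_tool", "arguments": {
  "deltas": [
    [255, 0, 0, 0, 0, 0, 0],
    [255, 0, 0, 0, 0, 0, 0],
    [255, 0, 0, 0, 0, 0, 0],
    [255, 0, 0, 0, 0, 0, 0],
    [255, 0, 0, 0, 0, 0, 0],
    [255, 0, 0, 0, 0, 0, 0],
    [255, 0, 0, 0, 0, 0, 0],
    [255, 0, 0, 0, 0, 0, 0],
    [255, 0, 0, 0, 0, 0, 0],
    [255, 0, 0, 0, 0, 0, 0]
  ]
}}

```text
time: 23.9
tool_pos: [528.8, 124.7, 113.4]
tcp_rot: [-81.7, 89.9, 144.1]
ft_force: [-5.3, 5.4, -4.7]
finger_gap: 10.9
```

```bash
python3 st.py; python3 - <<'E'
from h import *
s=sense();M=Rt(s);p=port(s['tool_pos'])
v=p[:2]-[0,47];r=np.hypot(*v);th=np.degrees(np.arctan2(v[1],v[0]));print(r,th)
for t in np.linspace(th,233.6,17):
    a=np.radians(t);rr=r+(89-r)*(t-th)/(233.6-th)
    w=toworld(rr*np.cos(a),47+rr*np.sin(a),p[2])-s['tool_pos'];print(round(t,1),(M.T@w).round(1))
E
```

```text
t 23.9 port [-69.21 101.95 113.42] z 113.42 F [-5.3  5.4 -4.7] gap 10.9 j [  8.   4. 102.   0.  75.  52.]
rot to port frame [-6.3e-01 -4.0e-04  2.4e-03]
88.36791439936354 141.55156339799578
141.6 [-0.  0.  0.]
147.3 [0.  0.  8.9]
153.1 [ 0.   1.  17.7]
158.8 [ 0.   2.8 26.4]
164.6 [-0.   5.5 34.9]
170.3 [-0.  9. 43.]
176.1 [-0.  13.3 50.8]
181.8 [-0.  18.4 58.1]
187.6 [-0.  24.2 64.9]
193.3 [-0.  30.6 71. ]
199.1 [-0.1 37.6 76.5]
204.8 [-0.1 45.2 81.2]
210.6 [-0.1 53.1 85.2]
216.3 [-0.1 61.5 88.4]
222.1 [-0.1 70.1 90.7]
227.8 [-0.2 78.9 92.1]
233.6 [-0.2 87.8 92.6]
```

>>> {"name": "drive_tool", "arguments": {
  "deltas": [
    [255, 0, -0.001, 0.003, 0, 0, 0],
    [255, 0, -0.0015, 0.008, 0, 0, 0],
    [255, 0, -0.001, 0.0165, 0, 0, 0],
    [255, 0, 0.001, 0.0255, 0, 0, 0],
    [255, 0, 0.0035, 0.034, 0, 0, 0],
    [255, 0, 0.007, 0.042, 0, 0, 0],
    [255, 0, 0.0115, 0.05, 0, 0, 0],
    [255, 0, 0.0165, 0.0575, 0, 0, 0],
    [255, 0, 0.0225, 0.0645, 0, 0, 0],
    [255, 0, 0.029, 0.0705, 0, 0, 0]
  ]
}}

```text
time: 24.73
tool_pos: [496.8, 52.5, 113.0]
tcp_rot: [-48.9, 89.5, 176.9]
ft_force: [-13.4, 2.0, 6.9]
finger_gap: 11.3
```

```bash
python3 st.py; python3 - <<'E'
from h import *
s=sense();M=Rt(s);p=port(s['tool_pos'])
v=p[:2]-[0,47];r=np.hypot(*v);th=np.degrees(np.arctan2(v[1],v[0]));print(r,th)
for t in np.linspace(th,233.6,8):
    a=np.radians(t);rr=r+(89-r)*(t-th)/(233.6-th)
    w=toworld(rr*np.cos(a),47+rr*np.sin(a),p[2])-s['tool_pos'];print(round(t,1),(M.T@w).round(1))
E
```

```text
t 24.73 port [-90.77  25.96 112.97] z 112.97 F [-13.4   2.    6.9] gap 11.3 j [  0.  -2. 108.   0.  75.  44.]
rot to port frame [-0.6304  0.0035  0.0083]
93.17930689573737 -166.9504370349707
-167.0 [ 0. -0. -0.]
-109.7 [-0.5 87.  18.3]
-52.5 [ -1.3 149.2 -44.5]
4.7 [  -1.6  130.1 -130.3]
61.9 [  -1.3   48.2 -160.4]
119.2 [  -0.5  -21.  -108.2]
176.4 [ -0.  -14.6 -22.4]
233.6 [-0.3 60.5 18.5]
```

```bash
python3 - <<'E'
from h import *
s=snap('side','side12.png')
f=s['frame'][140:215,255:355]
cv2.imwrite('pics/a12.png',cv2.resize(cv2.convertScaleAbs(f,alpha=1.6),(800,600),interpolation=cv2.INTER_CUBIC))
E
python3 st.py
```

```text
t 24.78 port [-90.22  24.23 112.92] z 112.92 F [-23.4  -1.8  11.4] gap 11.1 j [ -0.  -2. 108.  -0.  75.  44.]
rot to port frame [-0.631   0.0049  0.0072]
```

View pics/a12.png

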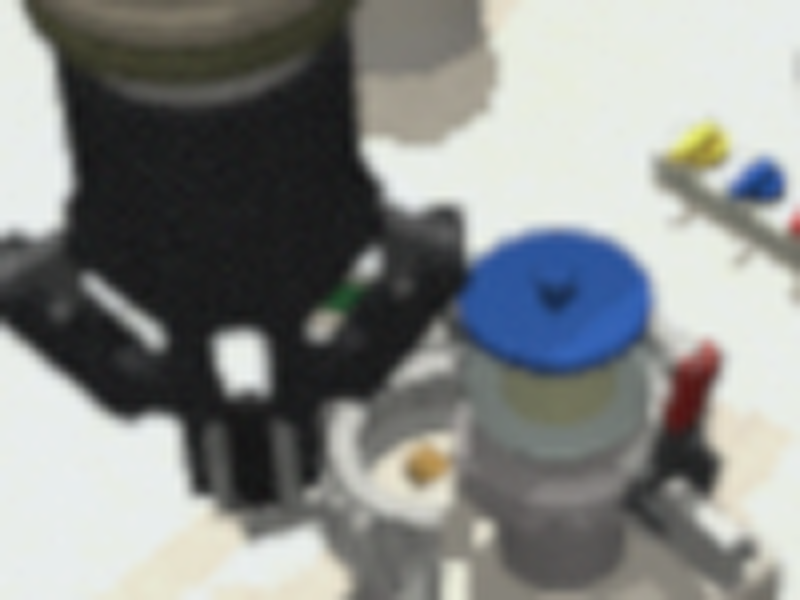

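```bash
python3 - <<'E'
import numpy as np
y=np.array([.807,-.591]);z=np.array([-.591,-.807]);c=np.array([-86.5,26.3])
for t in [192.2,197,202,207,212,217,222,227,231,233.6,235]:
    a=np.radians(t);P=np.array([0,47])+89*np.array([np.cos(a),np.sin(a)])+5*z
    print(t,P.round(1),((P-c)@y).round(1),((P-c)@z).round(1))
E
```

```text
192.2 [-89.9  24.2] -1.5 3.8
197 [-88.1  16.9] 4.3 8.5
202 [-85.5   9.6] 10.7 12.9
207 [-82.3   2.6] 17.5 16.6
212 [-78.4  -4.2] 24.5 19.8
217 [-74.  -10.6] 31.9 22.4
222 [-69.1 -16.6] 39.4 24.3
227 [-63.7 -22.1] 47.1 25.6
231 [-59.  -26.2] 53.2 26.1
233.6 [-55.8 -28.7] 57.3 26.2
235 [-54.  -29.9] 59.5 26.2
```

>>> {"name": "drive_tool", "arguments": {
  "deltas": [
    [255, 0, -0.0005, 0.0045, 0, 0, 0],
    [255, 0, 0.0043, 0.0085, 0, 0, 0],
    [255, 0, 0.0107, 0.0129, 0, 0, 0],
    [255, 0, 0.0175, 0.0166, 0, 0, 0],
    [255, 0, 0.0245, 0.0198, 0, 0, 0],
    [255, 0, 0.0319, 0.0224, 0, 0, 0],
    [255, 0, 0.0394, 0.0243, 0, 0, 0],
    [255, 0, 0.045, 0.0253, 0, 0, 0],
    [255, 0, 0.049, 0.0258, 0, 0, 0],
    [255, 0, 0.0505, 0.026, 0, 0, 0]
  ]
}}

```text
time: 25.62
tool_pos: [518.9, -2.5, 113.0]
tcp_rot: [-0.9, 89.9, -135.2]
ft_force: [-6.1, -3.2, 0.2]
finger_gap: 11.2
```

```bash
python3 st.py;  python3 - <<'E'
from h import *
s=snap('side','side13.png')
f=s['frame'][140:215,255:355]
cv2.imwrite('pics/a13.png',cv2.resize(cv2.convertScaleAbs(f,alpha=1.6),(800,600),interpolation=cv2.INTER_CUBIC))
E
```

```text
t 25.62 port [-61.15 -25.4  113.05] z 113.05 F [-6.1 -3.2  0.2] gap 11.2 j [ -6.   0. 106.  -0.  74.  38.]
rot to port frame [-6.318e-01  1.700e-03  6.000e-04]
```

View pics/a13.png

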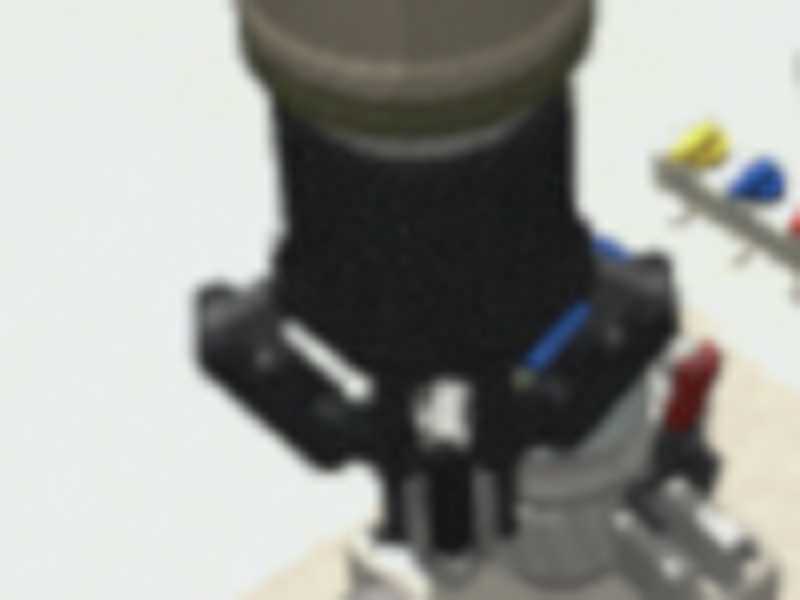

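>>> {"name": "drive_tool", "arguments": {
  "deltas": [
    [255, 0, 0.0012, 0, 0, 0, 0],
    [255, 0, 0.0024, 0, 0, 0, 0],
    [255, 0, 0.0036, 0, 0, 0, 0],
    [255, 0, 0.0048, 0, 0, 0, 0],
    [255, 0, 0.006, 0, 0, 0, 0],
    [255, 0, 0.007, 0, 0, 0, 0],
    [255, 0, 0.007, 0, 0, 0, 0],
    [255, 0, 0.007, 0, 0, 0, 0],
    [255, 0, 0.007, 0, 0, 0, 0],
    [255, 0, 0.007, 0, 0, 0, 0]
  ]
}}

```text
time: 26.5
tool_pos: [523.5, -6.9, 113.1]
tcp_rot: [-4.2, 89.9, -138.4]
ft_force: [-6.4, -3.3, -1.3]
finger_gap: 10.9
```

```bash
python3 st.py
```

```text
t 26.5 port [-55.98 -29.12 113.08] z 113.08 F [-6.4 -3.3 -1.3] gap 10.9 j [ -6.   1. 105.  -0.  74.  38.]
rot to port frame [-0.6311  0.0022  0.0009]
```

>>> {"name": "drive_tool", "arguments": {
  "deltas": [
    [255, 0, 0.0008, 0, 0, 0, 0],
    [255, 0, 0.0016, 0, 0, 0, 0],
    [255, 0, 0.0024, 0, 0, 0, 0],
    [255, 0, 0.003, 0, 0, 0, 0],
    [255, 0, 0.0035, 0, 0, 0, 0],
    [255, 0, 0.0035, 0, 0, 0, 0],
    [255, 0, 0.0035, 0, 0, 0, 0],
    [255, 0, 0.0035, 0, 0, 0, 0],
    [255, 0, 0.0035, 0, 0, 0, 0],
    [255, 0, 0.0035, 0, 0, 0, 0]
  ]
}}

```text
time: 27.33
tool_pos: [524.0, -7.2, 112.9]
tcp_rot: [-64.0, 89.6, 161.8]
ft_force: [-18.3, 7.6, 8.1]
finger_gap: 10.9
```

```bash
python3 st.py
```

```text
t 27.33 port [-55.4  -29.28 112.89] z 112.89 F [-18.3   7.6   8.1] gap 10.9 j [ -6.   1. 105.   0.  75.  38.]
rot to port frame [-0.6304  0.0009  0.0064]
```

>>> {"name": "drive_tool", "arguments": {
  "deltas": [
    [255, 0, -0.001, 0, 0, 0, 0],
    [255, 0, -0.002, 0, 0, 0, 0],
    [255, 0, -0.0027, 0, 0, 0, 0],
    [255, 0, -0.0027, 0, 0, 0, 0],
    [200, 0, -0.0027, 0, 0, 0, 0],
    [200, 0, -0.0027, 0, 0, 0, 0],
    [200, 0, -0.0027, 0, 0, 0, 0],
    [200, -0.01, -0.0027, 0, 0, 0, 0],
    [200, -0.03, -0.0027, 0, 0, 0, 0],
    [200, -0.06, -0.0027, 0, 0, 0, 0]
  ]
}}

```text
time: 28.17
tool_pos: [523.3, -6.1, 171.8]
tcp_rot: [-51.5, 89.7, 174.2]
ft_force: [0.4, -0.0, 0.1]
finger_gap: 18.2
```

```bash
python3 st.py -100 -60 215
```

```text
t 28.17 port [-56.31 -28.36 171.77] z 171.77 F [ 0.4 -0.   0.1] gap 18.2 j [ -6.  -2. 101.  -0.  81.  38.]
rot to port frame [-0.6309  0.0016  0.0042]
shift tool mm [-43.  -16.8  51.4]
```

>>> {"name": "drive_tool", "arguments": {
  "deltas": [
    [180, -0.02, 0, 0, -0.05, 0, 0],
    [160, -0.04, 0.002, 0.008, -0.13, 0, 0],
    [140, -0.045, 0.008, 0.025, -0.22, 0, 0],
    [130, -0.045, 0.02, 0.045, -0.31, 0, 0],
    [130, -0.045, 0.04, 0.06, -0.4, 0, 0],
    [130, -0.045, 0.065, 0.066, -0.49, 0, 0],
    [130, -0.045, 0.09, 0.066, -0.58, 0, 0],
    [130, -0.045, 0.108, 0.066, -0.631, 0, 0],
    [130, -0.045, 0.1165, 0.066, -0.631, 0, 0],
    [130, -0.045, 0.1165, 0.066, -0.631, 0, 0]
  ]
}}

```text
time: 29.0
tool_pos: [563.2, -136.0, 218.6]
tcp_rot: [68.2, 89.9, -30.1]
ft_force: [0.7, 0.2, -0.5]
finger_gap: 41.8
```

```bash
python3 st.py -1 -58 190; python3 - <<'E'
from h import *
s=snap('side','side14.png')
f=s['frame'][140:215,275:375]
cv2.imwrite('pics/a14.png',cv2.resize(cv2.convertScaleAbs(f,alpha=1.6),(800,600),interpolation=cv2.INTER_CUBIC))
s=snap('top','top14.png')
f=s['frame'][145:220,265:365]
cv2.imwrite('pics/b14.png',cv2.resize(cv2.convertScaleAbs(f,alpha=1.4),(800,600),interpolation=cv2.INTER_CUBIC))
E
```

```text
t 29.0 port [   1.53 -151.32  218.62] z 218.62 F [ 0.7  0.2 -0.5] gap 41.8 j [-19.   5.  90.  -0.  86. -10.]
rot to port frame [-0.0031  0.0004 -0.0009]
shift tool mm [ 28.6  -2.8 -93.3]
```

View pics/a14.png

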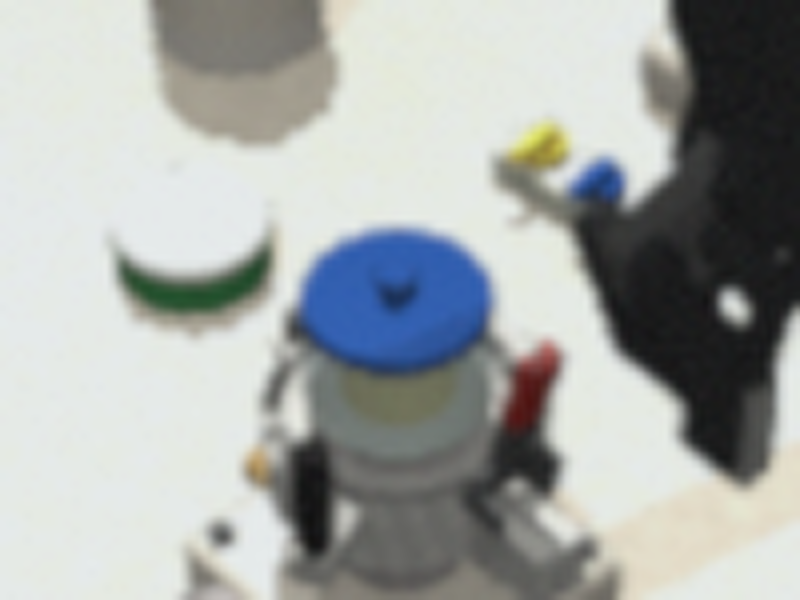

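View pics/b14.png

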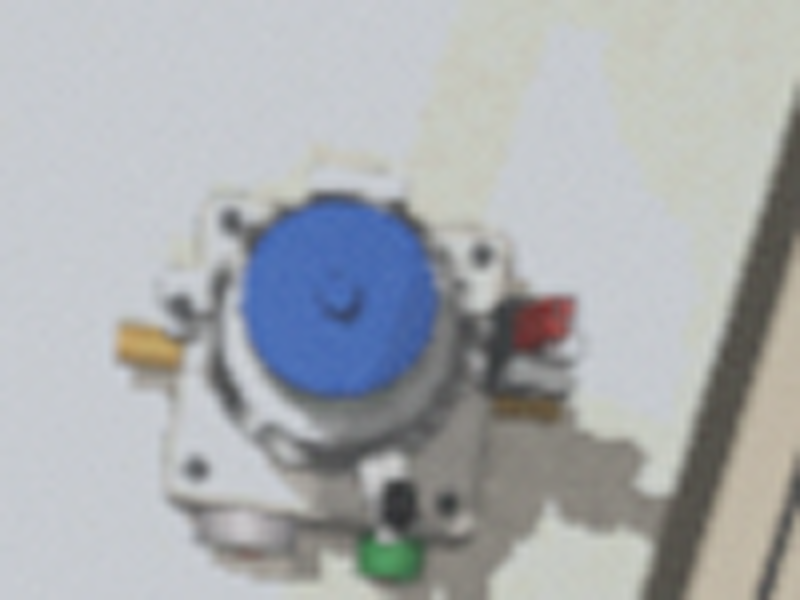

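>>> {"name": "drive_tool", "arguments": {
  "deltas": [
    [130, 0, -0.001, -0.015, 0.003, 0, 0],
    [130, 0.002, -0.002, -0.04, 0.003, 0, 0],
    [130, 0.008, -0.0028, -0.07, 0.003, 0, 0],
    [130, 0.018, -0.0028, -0.09, 0.003, 0, 0],
    [130, 0.03, -0.0028, -0.0935, 0.003, 0, 0],
    [130, 0.048, -0.0028, -0.0935, 0.003, 0, 0],
    [130, 0.064, -0.0028, -0.0935, 0.003, 0, 0],
    [130, 0.074, -0.0028, -0.0935, 0.003, 0, 0],
    [130, 0.076, -0.0028, -0.0935, 0.003, 0, 0],
    [130, 0.076, -0.0028, -0.0935, 0.003, 0, 0]
  ],
  "squeeze": 25
}}

```text
time: 29.93
tool_pos: [571.8, -41.8, 141.2]
tcp_rot: [-90.2, 89.9, 171.5]
ft_force: [0.3, 0.0, 0.1]
finger_gap: 41.4
```

```bash
python3 st.py; python3 - <<'E'
from h import *
s=snap('side','side15.png')
f=s['frame'][140:215,275:375]
cv2.imwrite('pics/a15.png',cv2.resize(cv2.convertScaleAbs(f,alpha=1.6),(800,600),interpolation=cv2.INTER_CUBIC))
E
```

```text
t 29.93 port [ -3.24 -56.79 141.2 ] z 141.2 F [0.3 0.  0.1] gap 41.4 j [-9.  7. 95. -0. 78. -1.]
rot to port frame [-0.0033 -0.      0.0019]
```

View pics/a15.png

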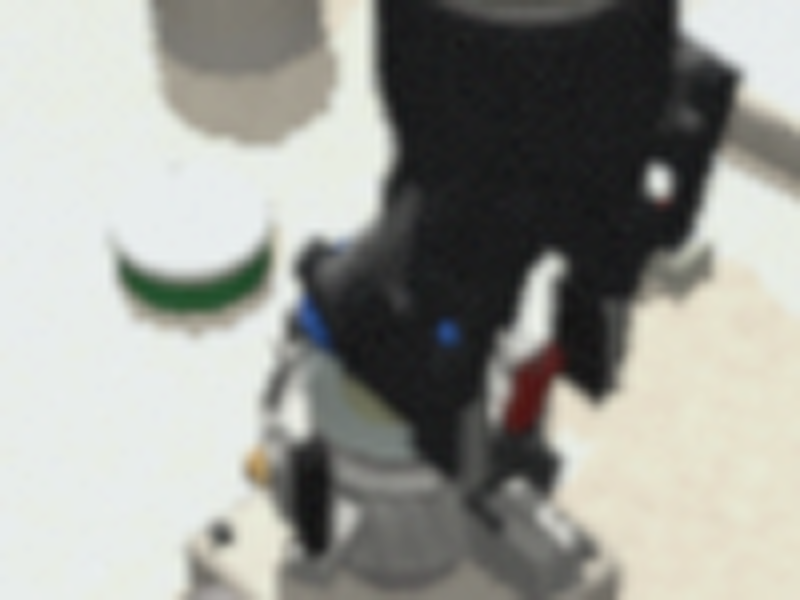

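>>> {"name": "drive_tool", "arguments": {
  "deltas": [
    [150, 0, 0.001, 0, 0, 0, 0],
    [200, 0, 0.002, 0, 0, 0, 0],
    [255, 0, 0.002, 0, 0, 0, 0],
    [255, 0, 0.002, 0, 0, 0, 0],
    [255, 0, 0.002, 0, 0, 0, 0],
    [255, 0, 0.002, 0, 0, 0, 0],
    [255, 0, 0.002, 0, 0, 0, 0],
    [255, 0, 0.002, 0, 0, 0, 0],
    [255, 0, 0.002, 0, 0, 0, 0],
    [255, 0, 0.002, 0, 0, 0, 0]
  ]
}}

```text
time: 30.82
tool_pos: [574.5, -42.3, 143.3]
tcp_rot: [-46.6, 90.0, -144.9]
ft_force: [-6.5, -0.1, 8.3]
finger_gap: 11.1
```

```bash
python3 st.py; python3 - <<'E'
from h import *
s=sense();p=port(s['tool_pos']);print(p)
g=np.array([p[1],p[2]+19]); v=g-[-50,99]; r=np.hypot(*v); a0=np.arctan2(v[1],-v[0]); print(r,a0)
# target: final a where grip point at lever angle 0 : offset angle atan2(8,62)
e=np.arctan2(8,62)
for a in np.linspace(a0,e-0.05,18):
    y=-50-r*np.cos(a);z=99+r*np.sin(a);print(round(a-e,2),'toolx',round(-(z-g[1]),1),'toolz',round(-(y-g[0]),1))
E
```

```text
t 30.82 port [ -0.5  -56.95 143.28] z 143.28 F [-6.5 -0.1  8.3] gap 11.1 j [-9.  7. 95. -0. 78. -1.]
rot to port frame [-0.0031  0.0003  0.0003]
[ -0.50002869 -56.95094698 143.2792654 ]
63.65988605938762 1.4613893861943217
1.33 toolx -0.0 toolz -0.0
1.25 toolx 0.8 toolz 5.1
1.17 toolx 2.0 toolz 10.2
1.09 toolx 3.6 toolz 15.1
1.01 toolx 5.5 toolz 19.9
0.93 toolx 7.9 toolz 24.5
0.84 toolx 10.7 toolz 28.9
0.76 toolx 13.7 toolz 33.0
0.68 toolx 17.1 toolz 36.9
0.6 toolx 20.9 toolz 40.5
0.52 toolx 24.9 toolz 43.8
0.44 toolx 29.1 toolz 46.8
0.36 toolx 33.6 toolz 49.4
0.28 toolx 38.3 toolz 51.6
0.19 toolx 43.1 toolz 53.4
0.11 toolx 48.1 toolz 54.9
0.03 toolx 53.2 toolz 55.9
-0.05 toolx 58.3 toolz 56.5
```

>>> {"name": "drive_tool", "arguments": {
  "deltas": [
    [255, -0.001, 0.002, 0.003, 0, 0, 0],
    [255, -0.0005, 0.002, 0.007, 0, 0, 0],
    [255, 0.001, 0.002, 0.012, 0, 0, 0],
    [255, 0.003, 0.002, 0.017, 0, 0, 0],
    [255, 0.005, 0.002, 0.0215, 0, 0, 0],
    [255, 0.0078, 0.002, 0.026, 0, 0, 0],
    [255, 0.011, 0.002, 0.0305, 0, 0, 0],
    [255, 0.014, 0.002, 0.0345, 0, 0, 0],
    [255, 0.0175, 0.002, 0.038, 0, 0, 0],
    [255, 0.02, 0.002, 0.0405, 0, 0, 0]
  ]
}}

```text
time: 31.65
tool_pos: [569.0, -82.2, 121.7]
tcp_rot: [-96.5, 89.8, 165.3]
ft_force: [-9.9, 3.1, 4.9]
finger_gap: 11.4
```

```bash
python3 st.py; python3 - <<'E'
from h import *
s=snap('side','side16.png')
f=s['frame'][140:215,275:375]
cv2.imwrite('pics/a16.png',cv2.resize(cv2.convertScaleAbs(f,alpha=1.6),(800,600),interpolation=cv2.INTER_CUBIC))
E
python3 st.py
```

```text
t 31.65 port [ -0.3  -97.26 121.66] z 121.66 F [-9.9  3.1  4.9] gap 11.4 j [-13.   8.  96.   0.  76.  -5.]
rot to port frame [-0.0029 -0.0005  0.0043]
t 31.7 port [ -0.41 -97.68 121.2 ] z 121.2 F [-9.6  0.4  3.3] gap 12.0 j [-13.   8.  96.  -0.  76.  -5.]
rot to port frame [-0.0031 -0.0002  0.0046]
```

View pics/a16.png

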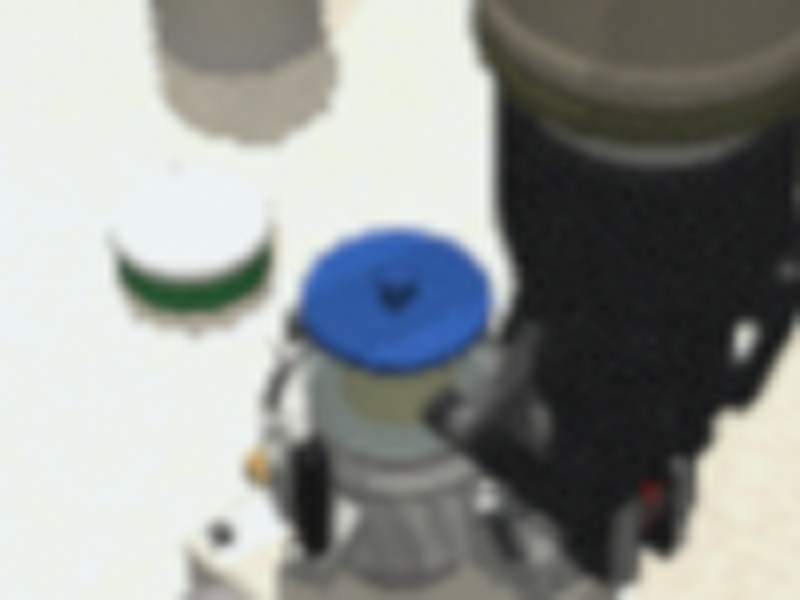

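>>> {"name": "drive_tool", "arguments": {
  "deltas": [
    [255, 0.004, -0.001, 0.003, 0, 0, 0],
    [255, 0.008, -0.002, 0.0055, 0, 0, 0],
    [255, 0.0125, -0.002, 0.0085, 0, 0, 0],
    [255, 0.017, -0.002, 0.011, 0, 0, 0],
    [255, 0.022, -0.002, 0.0125, 0, 0, 0],
    [255, 0.027, -0.002, 0.014, 0, 0, 0],
    [255, 0.031, -0.002, 0.015, 0, 0, 0],
    [255, 0.034, -0.002, 0.0153, 0, 0, 0],
    [255, 0.0355, -0.002, 0.0155, 0, 0, 0],
    [255, 0.036, -0.002, 0.0155, 0, 0, 0]
  ]
}}

```text
time: 32.53
tool_pos: [566.5, -98.2, 85.7]
tcp_rot: [-23.3, 89.9, -121.6]
ft_force: [-5.3, -2.0, 4.2]
finger_gap: 11.4
```

```bash
python3 st.py; python3 - <<'E'
from h import *
s=snap('side','side17.png')
f=s['frame'][160:235,290:390]
cv2.imwrite('pics/a17.png',cv2.resize(cv2.convertScaleAbs(f,alpha=1.6),(800,600),interpolation=cv2.INTER_CUBIC))
E
python3 st.py
```

```text
t 32.53 port [  -0.57 -113.39   85.72] z 85.72 F [-5.3 -2.   4.2] gap 11.4 j [-15.  10.  98.  -0.  72.  -7.]
rot to port frame [-0.0032  0.0008  0.0004]
t 32.58 port [  -0.59 -113.38   85.74] z 85.74 F [-5.  -4.1  2.5] gap 11.6 j [-15.  10.  98.  -0.  72.  -7.]
rot to port frame [-0.0032  0.0009  0.0004]
```

View pics/a17.png

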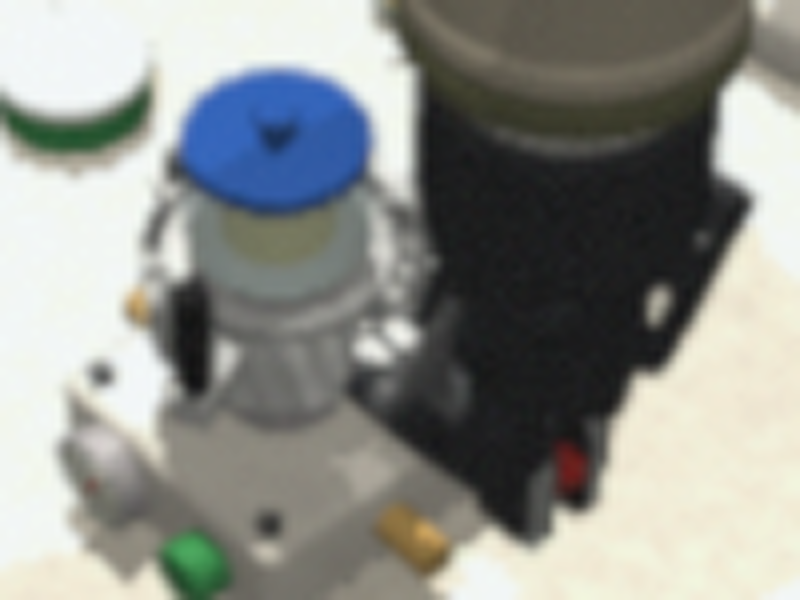

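>>> {"name": "drive_tool", "arguments": {
  "deltas": [
    [255, 0.001, 0, 0, 0, 0, 0],
    [255, 0.002, 0, 0, 0, 0, 0],
    [255, 0.003, 0, 0, 0, 0, 0],
    [255, 0.004, 0, 0, 0, 0, 0],
    [255, 0.004, 0, 0, 0, 0, 0],
    [255, 0.004, 0, 0, 0, 0, 0],
    [255, 0.004, 0, 0, 0, 0, 0],
    [255, 0.004, 0, 0, 0, 0, 0],
    [255, 0.004, 0, 0, 0, 0, 0],
    [255, 0.004, 0, 0, 0, 0, 0]
  ]
}}

```text
time: 33.42
tool_pos: [566.7, -98.3, 82.8]
tcp_rot: [6.5, 89.9, -91.8]
ft_force: [-8.2, -2.6, 10.6]
finger_gap: 11.2
```

```bash
python3 st.py
```

```text
t 33.42 port [  -0.36 -113.47   82.85] z 82.85 F [-8.2 -2.6 10.6] gap 11.2 j [-15.  10.  98.  -0.  72.  -7.]
rot to port frame [-0.003   0.0011 -0.0001]
```

>>> {"name": "drive_tool", "arguments": {
  "deltas": [
    [255, 0.001, 0, 0, 0, 0, 0],
    [255, 0.002, 0, 0, 0, 0, 0],
    [255, 0.003, 0, 0, 0, 0, 0],
    [255, 0.003, 0, 0, 0, 0, 0],
    [255, 0.002, 0, 0, 0, 0, 0],
    [190, 0.001, 0, 0, 0, 0, 0],
    [150, 0, 0, 0, 0, 0, 0],
    [150, -0.015, 0, 0, 0, 0, 0],
    [150, -0.045, 0, 0.005, 0, 0, 0],
    [150, -0.08, 0, 0.02, 0, 0, 0]
  ]
}}

```text
time: 34.25
tool_pos: [562.3, -115.3, 159.8]
tcp_rot: [-109.9, 89.7, 152.0]
ft_force: [0.5, -0.5, -0.1]
finger_gap: 35.2
```

>>> {"name": "drive_tool", "arguments": {
  "deltas": [
    [200, -0.02, 0, 0.02, 0, 0, 0],
    [255, -0.03, 0, 0.05, 0, 0, 0],
    [255, -0.03, 0, 0.08, 0, 0, 0],
    [255, -0.03, 0, 0.1, 0, 0, 0],
    [255, -0.03, 0, 0.11, 0, 0, 0],
    [255, -0.03, 0, 0.11, 0, 0, 0],
    [255, -0.03, 0, 0.11, 0, 0, 0],
    [255, -0.03, 0, 0.11, 0, 0, 0],
    [255, -0.03, 0, 0.11, 0, 0, 0],
    [255, -0.03, 0, 0.11, 0, 0, 0]
  ]
}}

```text
time: 35.08
tool_pos: [548.2, -225.0, 191.8]
tcp_rot: [-144.2, 90.0, 117.6]
ft_force: [-0.4, -0.0, -0.3]
finger_gap: 0.1
```

```bash
python3 st.py; python3 - <<'E'
from h import *
s=snap('side','side18.png')
f=s['frame'][160:235,290:390]
cv2.imwrite('pics/a18.png',cv2.resize(cv2.convertScaleAbs(f,alpha=1.6),(800,600),interpolation=cv2.INTER_CUBIC))
t=snap('top','top18.png')
f=t['frame'][145:220,275:375]
cv2.imwrite('pics/b18.png',cv2.resize(cv2.convertScaleAbs(f,alpha=1.4),(800,600),interpolation=cv2.INTER_CUBIC))
fn=lambda h,s,v:((h<8)|(h>172))&(s>90)
print(blobs(s,fn,(330,180,390,230)),blobs(t,fn,(320,170,380,215)))
print(proj(s,toworld(-1,-112,107)),proj(t,toworld(-1,-112,107)))
E
```

```text
t 35.08 port [  -0.76 -241.47  191.84] z 191.84 F [-0.4 -0.  -0.3] gap 0.1 j [-27.   8.  89.   0.  83. -19.]
rot to port frame [-0.0014 -0.0003  0.0002]
[([356.0, 216.0], 66, [350, 211, 13, 11])] [([352.9, 191.7], 61, [347, 189, 13, 6])]
[[357.24761571 216.99951868]] [[353.96507906 192.16588118]]
```

View pics/a18.png

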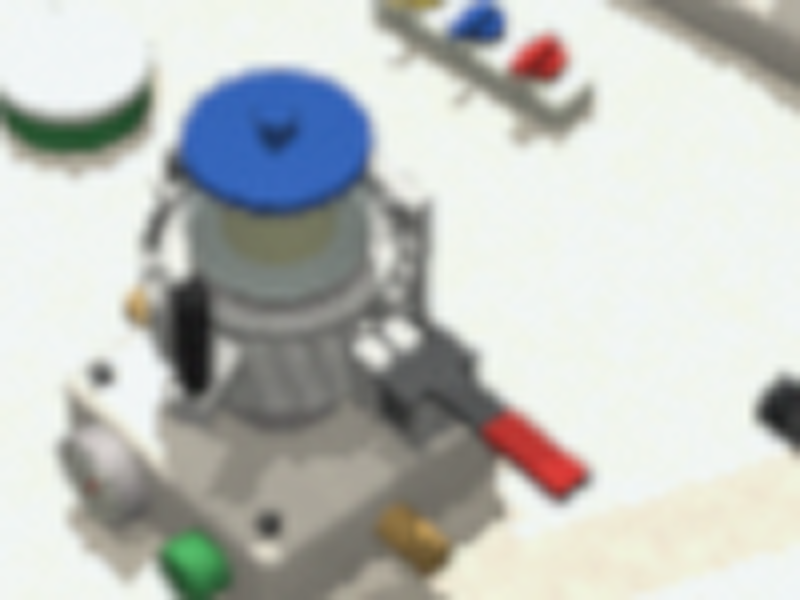

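View pics/b18.png

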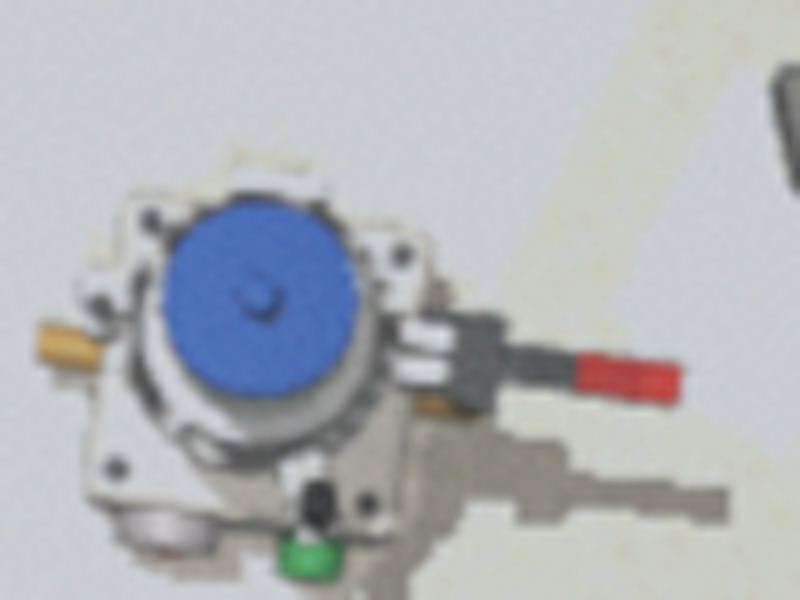

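>>> {"name": "drive_tool", "arguments": {
  "deltas": [
    [255, 0, 0, -0.02, 0, 0, 0],
    [255, 0.01, 0, -0.05, 0, 0, 0],
    [255, 0.025, 0, -0.085, 0, 0, 0],
    [255, 0.045, 0, -0.112, 0, 0, 0],
    [255, 0.06, 0, -0.126, 0, 0, 0],
    [255, 0.07, 0, -0.1295, 0, 0, 0],
    [255, 0.075, 0, -0.1295, 0, 0, 0],
    [255, 0.078, 0, -0.1295, 0, 0, 0],
    [255, 0.08, 0, -0.1295, 0, 0, 0],
    [255, 0.081, 0, -0.1295, 0, 0, 0]
  ]
}}

```text
time: 36.02
tool_pos: [567.0, -99.3, 111.7]
tcp_rot: [72.6, 89.9, -25.7]
ft_force: [0.3, -0.9, -0.3]
finger_gap: -0.1
```

```bash
python3 st.py
```

```text
t 36.02 port [   0.14 -114.44  111.69] z 111.69 F [ 0.3 -0.9 -0.3] gap -0.1 j [-15.   9.  97.  -0.  75.  -7.]
rot to port frame [-0.0042  0.0004 -0.0012]
```

>>> {"name": "drive_tool", "arguments": {
  "deltas": [
    [255, 0.0005, 0, 0, 0, 0, 0],
    [255, 0.001, 0, 0, 0, 0, 0],
    [255, 0.0015, 0, 0, 0, 0, 0],
    [255, 0.002, 0, 0, 0, 0, 0],
    [255, 0.0025, 0, 0, 0, 0, 0],
    [255, 0.003, 0, 0, 0, 0, 0],
    [255, 0.003, 0, 0, 0, 0, 0],
    [255, 0.003, 0, 0, 0, 0, 0],
    [255, 0.003, 0, 0, 0, 0, 0],
    [255, 0.003, 0, 0, 0, 0, 0]
  ]
}}

```text
time: 36.85
tool_pos: [567.1, -98.7, 109.5]
tcp_rot: [59.3, 89.9, -39.0]
ft_force: [-3.8, -2.4, 9.1]
finger_gap: 0.0
```

```bash
python3 st.py
```

```text
t 36.85 port [   0.19 -113.84  109.54] z 109.54 F [-3.8 -2.4  9.1] gap 0.0 j [-15.   9.  97.  -0.  74.  -7.]
rot to port frame [-0.0031  0.001  -0.0016]
```

>>> {"name": "drive_tool", "arguments": {
  "deltas": [
    [255, 0.0005, 0, 0, 0, 0, 0],
    [255, 0.001, 0, 0, 0, 0, 0],
    [255, 0.0015, 0, 0, 0, 0, 0],
    [255, 0.002, 0, 0, 0, 0, 0],
    [255, 0.0025, 0, 0, 0, 0, 0],
    [255, 0.0025, 0, 0, 0, 0, 0],
    [255, 0.0025, 0, 0, 0, 0, 0],
    [255, 0.0025, 0, 0, 0, 0, 0],
    [255, 0.0025, 0, 0, 0, 0, 0],
    [255, 0.0025, 0, 0, 0, 0, 0]
  ]
}}

```text
time: 37.68
tool_pos: [567.5, -98.9, 108.8]
tcp_rot: [65.0, 89.8, -33.2]
ft_force: [-8.1, -1.4, 18.9]
finger_gap: -0.1
```

```bash
python3 st.py
```

```text
t 37.68 port [   0.6  -113.93  108.76] z 108.76 F [-8.1 -1.4 18.9] gap -0.1 j [-15.   9.  97.  -0.  74.  -7.]
rot to port frame [-0.003   0.0012 -0.0027]
```

>>> {"name": "drive_tool", "arguments": {
  "deltas": [
    [255, -0.003, 0, 0, 0, 0, 0],
    [255, -0.01, 0, 0, 0, 0, 0],
    [255, -0.03, 0, 0, 0, 0, 0],
    [255, -0.055, 0, 0.01, 0, 0, 0],
    [255, -0.08, 0, 0.035, 0, 0, 0],
    [255, -0.09, 0, 0.07, 0, 0, 0],
    [255, -0.09, 0, 0.1, 0, 0, 0],
    [255, -0.09, 0, 0.125, 0, 0, 0],
    [255, -0.09, 0, 0.13, 0, 0, 0],
    [255, -0.09, 0, 0.13, 0, 0, 0]
  ]
}}

```text
time: 38.52
tool_pos: [547.4, -228.3, 195.5]
tcp_rot: [-64.2, 90.0, -162.6]
ft_force: [0.8, 1.1, -0.5]
finger_gap: 0.0
```

```bash
python3 st.py; python3 - <<'E'
from h import *
import pickle
d=pickle.load(open('d0.pkl','rb'))
s=snap('side','side19.png');t=snap('top','top19.png')
f=s['frame'][160:235,290:390]
cv2.imwrite('pics/a19.png',cv2.resize(cv2.convertScaleAbs(f,alpha=1.6),(800,600),interpolation=cv2.INTER_CUBIC))
fn=lambda h,s,v:((h<8)|(h>172))&(s>90)
a=blobs(s,fn,(330,200,390,230));b=blobs(t,fn,(320,170,380,215));print(a,b)
p,e=tri(t,b[0][0],s,a[0][0]);print('grip',port(p).round(1),e)
bl=lambda h,s,v:(h>100)&(h<130)&(s>120)
c=blobs(t,bl,(290,165,325,200));print(c,port(onz(t,c[0][0],152)[0]))
# post top view
dk=lambda h,s,v:v<60
print('post',[ (x,port(onz(t,x[0],126)[0]).round(1)) for x in blobs(t,dk,(306,198,325,215))])
cv2.imwrite('pics/top19b.png',cv2.convertScaleAbs(t['frame'],alpha=1.4))
E
```

```text
t 38.52 port [  -1.11 -244.93  195.49] z 195.49 F [ 0.8  1.1 -0.5] gap 0.0 j [-28.   7.  89.  -0.  84. -19.]
rot to port frame [-0.0056  0.0001  0.0002]
[([356.0, 216.0], 66, [350, 211, 13, 11])] [([352.9, 191.7], 62, [347, 189, 13, 6])]
grip [  -1.  -108.9  108. ] 1.3602621388177973
[([307.0, 181.8], 443, [296, 170, 23, 24])] [-3.20754541e-02 -2.93523256e-01  1.52000000e+02]
post [(([314.5, 207.6], 19, [313, 205, 4, 6]), array([-52.3, -24.8, 126. ]))]
```

View pics/a19.png

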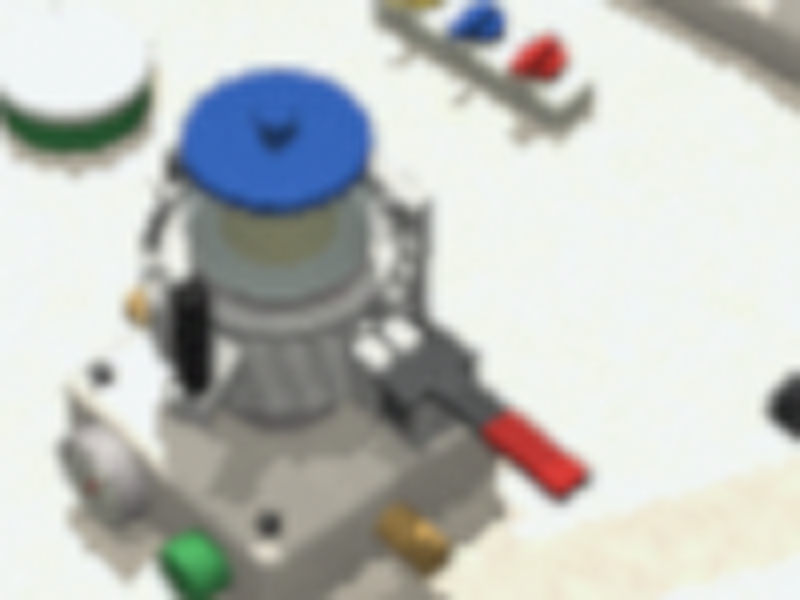

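View pics/top19b.png

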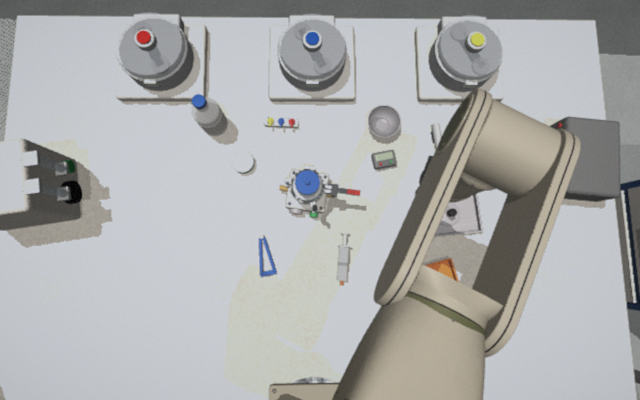

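```bash
python3 -c "
from h import *
print(hand_in())"
```

```text
the job is handed in; nothing more can be done
None
```

The job was handed in at about 38.5 s of the 72 s, with the gripper clear of everything. No verdict came back.

What I did, in order:
- **Blank:** I slid it sideways out of the clamp and laid it flat in the steel tray. The picture afterwards showed the seal still in its seat.
- **Trap:** I carried it over and touched it lightly on the seal to find the height. I slid it in and felt for the jaw's walls on three sides to centre it, then set it down.
- **Clamp:** I swung the ring shut to its stop (about 18 N on the post) and brought the lever down. I then pressed the lever from above with 19 N.

What the last checks showed, in the port's frame:
- **Trap:** The cap is within about 0.3 mm of the port's axis, and the trap looks upright.
- **Ring:** The finger post is at (-52.3, -24.8) mm; with the ring shut it should be at (-53, -25).
- **Lever:** It sits level and did not move in the picture after the 19 N press. The red grip came out at y -109, z 108 mm against the expected y -112, z 107, with a 1.4 mm mismatch between the two cameras. I put that down to camera error because the lever was against its stop.
- **Other things:** The syringe, tubing clamp, bottle, bowl, timer, tin and stopcocks look unmoved. The torch and part of the tray were partly behind the arm in the last top picture.

One thing went less smoothly: while closing the ring, my pinch on the post was about 5 mm off. The wrist force rose to about 23 N before I corrected the path.

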